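Gauge an extruder die and view it under the reading lens

TASK

Check the wear of the clay extruder die on the inspection stand: take the thicker of the two gauge pins from the rack, seat it fully in the large round hole in the middle of the die and let go of it. Then take the reading lens by its handle and hold it level over the pin, the lens centred on it and at the height of the pointer on the focus post, touching neither pin nor stand; finish while still holding the lens there, without putting it down. Do not shift the pointer, and leave the thinner pin and the other things on the bench where they are.

Things in the scene. Friction and masses are not known exactly. Their poses are not given: they have to be found in the camera images.
- stand: Fixed inspection stand: wooden foot 110 (x) x 165 (y) x 6 mm with a steel die plate 94 x 94 mm raised on it. Origin on the bench under the die's large hole, z up; +y points from the hole to the focus post, an upright 10 mm rod 100 mm from the hole, top 135 mm above the bench. The foot reaches from 50 mm to -y to 115 mm to +y of the origin. Place and yaw vary.
- die_hole (a point): Centre of the mouth of the large round hole in the middle of the die, at the plate's top face, 34 mm above the bench. The hole is 12 mm wide, chamfered, through the 10 mm plate, and open 18 mm below it. The die also has a slot 30 mm to the -y side and a smaller 8 mm hole 30 mm to the +y side. Axes as stand.
- pointer_tip (a point): Tip of the brass pointer, a 7 mm thick level finger on a 20 mm wide, 12 mm tall collar on the focus post, pointing to the die; the tip is 60 mm from the hole's axis on its +y side. Its height, 92 to 122 mm above the bench, is the focal height and differs each time. Held by friction of about 4 N, so it can be knocked up or down. Axes as stand.
- gauge_pin_head (a point): The thicker steel gauge pin: centre of its round head (22 mm diameter, 30 mm tall), 15 mm above the shoulder. Below the shoulder a shank of 10 mm diameter, 24 mm long, with chamfered foot: the foot is 39 mm below this point. z is the pin's axis, up. 50 g. Starts upright in one of the rack's two holes, shoulder on the rack; in the die its shoulder sits on the plate.
- thin_pin_head (a point): The thinner steel gauge pin, not to be used: centre of its round head (16 mm diameter, 22 mm tall), 11 mm above the shoulder; shank 8 mm in diameter, 24 mm long. It stands in the rack's other hole, 60 mm from the first pin. The fixed wooden rack is 110 mm long (along the row of pins), 56 mm wide and 55 mm tall.
- lens_center (a point): Centre of the glass of the reading lens, in a steel ring 76 mm in outer diameter and 12 mm tall (6 mm above and below this point). z is the lens axis, up as it lies flat on the bench with this point 11 mm above it; -y points along the handle. Mass 80 to 130 g.
- loupe_handle (a point): Grip point of the reading lens in its straight wooden handle, 100 mm from the lens centre along -y and at the same height; the handle is 18 mm wide (x), 22 mm tall (z) and runs from 48 to 158 mm from the lens centre, its top 22 mm above the bench at the start. Centre of mass about 20 mm from this point towards the lens. Axes as lens_center.
- stamp: Bystander: wooden block stamp, 30 x 30 x 56 mm tall; origin at the centre of its underside.
- lump: Bystander: torn scrap of clay, 65 x 76 x 40 mm; origin at the centre of its underside.

How it is judged:
By the outcome, as a careful person would: the job done as asked, in the order asked, and still so for the second after the job is handed in, while the arm keeps its last pose, push and grip.
It also fails if it takes over 64 s, if anything falls off the work surface, if the arm or the gripper's body presses on something with over 40 N, if the wrist force passes 120 N, or if a joint passes its speed limit or range.

ROBOT

A 7-joint arm with a two-finger parallel gripper is mounted at the origin on the work surface; the furniture and walls round the work are solid. World frame = base frame: x ahead of the robot, y to its left, z up, the work surface at z = 0. Lengths are in mm, angles in rad, forces in N, time in s.
With the tool pointing down it reaches from about 400 to 875 mm from the base axis. Payload 4.4 kg.
Tool frame: the origin (TCP) lies at the very end of the fingers, on their centre line; the grasp point (between the pads) lies 19 mm behind it; y points along the fingers, z is the direction in which the jaws open and shut, and the axes are right-handed (so a half turn about y gives the same grasp; the last joint's range is limited). The gripper opens to 85 mm and grips with 20 to 120 N. Pads are 22 mm wide; open, the fingers measure 114 mm over their backs; the gripper's body (76 mm by 85 mm) begins 54 mm behind the grasp point. The pads swing forward as they close: fully open they stand 13 mm farther back than shut.
Start: joints at [-1.192, 0.628, 0.038, 1.517, -0.027, 0.996, -0.02], TCP at [279.66, 586.778, 231.313] pointing down, gripper open.
Joint ranges: [-3.06, 3.06], [-0.37, 2.12], [-1.25, 1.32], [0.18, 2.47], [-1.1, 4.24], [0.23, 1.98], [-2.94, 2.94]. Speed limits (rad/s): [2.57, 2.57, 3.14, 3.14, 3.14, 3.14, 3.14].

INTERFACE

Orientations are given as [roll, pitch, yaw] about the fixed x, y, z axes, in that order (R = Rz(yaw) Ry(pitch) Rx(roll)).
In Python, from cell import read_state, get_image, finish_job gives the robot as it stands. The module is installed in compiled form; this text tells all that it offers.
- The arm moves only by the tool servo_tool, never from a script. Its argument "increments" is a list of rows, each an object of numbers: "dx", "dy", "dz": the shift along the world's x, y, z in cm; "ax", "ay", "az": the turn, a rotation vector about the world's x, y, z in rad; "claw": the closure, from -1 (fully open) to 1 (shut). A call has 1 to 8 rows; each row is the pose to reach, as a shift and turn from the pose commanded when the call began; what a row does not reach only later rows make up. A row lasts 1/12 s, in which the tool goes at most 41.7 mm and 7.16 degrees, less where a joint would pass 70% of its speed; a pose out of reach is approached as far as the arm can. A call with a gripper value outside its range is refused whole. The fingers move at their own pace and stop on an object; the grip force is fixed at half the most. Time passes only in rows, so rows that repeat a pose let the fingers close. It gives the time, the measured TCP pose, the force and the opening at its end, in the units of the state.
- read_state(): the state, without advancing time (a new reading comes with each control period).
- get_image(name): name is "scene" or "top"; returns a dict with "color" (384x512x3 uint8, red, green, blue), "fov_y" (degrees; the focal length in pixels is half the picture's height over the tangent of half this angle, whatever the lens; pixels are square), "cx", "cy" (the principal point, pixels), "R" (3x3) and "t" (3): a world point X has camera coordinates R X + t. Camera axes: x right, y down, z forward; pixel columns grow to the right and rows downward; lengths in mm; the calibration is good to about 2 mm. A picture is of the moment at which its call begins. There is no depth.
- finish_job(): hands the job in, once; it reports no verdict.
The state is a dict: "clock": time; "qpos": joint angles; "qd": joint speeds; "tau": joint torques, N m; "eef_pos": TCP position; "tool_rot": TCP orientation; "force": force on the tool from outside, world axes, zero at the start; "torque": the same for the moment, N m; "width": finger opening in mm.
Only numpy, scipy, OpenCV 4.12 (cv2) and the standard library are available. Lean on these libraries where they do the work, as an engineer would, in place of code of your own. Each camera call takes 0.05 s, during which the arm holds its last target.

## Working session

There is one attempt and no reset: what is moved stays moved. The work goes in short steps, Python scripts to look and compute and a tool call to move; the robot and the scene stay as the last step left them, time stands still between calls to the robot, and variables do not carry over. Pictures are saved under pics/ and viewed, and the job is handed in when it is done.

Besides the shell and the picture viewer there is one more tool, called after "Request:" as a command line: name --argument value ..., lists and objects as JSON in quotes. servo_tool: Moves the arm, as the interface text tells. Its arguments: {"type":"object","properties":{"increments":{"type":"array","items":{"type":"object","properties":{"dx":{"type":"number"},"dy":{"type":"number"},"dz":{"type":"number"},"ax":{"type":"number"},"ay":{"type":"number"},"az":{"type":"number"},"claw":{"type":"number"}}}}},"required":["increments"]}

```bash
mkdir -p pics; cat > h.py <<'E'
import numpy as np,cv2
from cell import read_state,get_image,finish_job
def snap(n,tag):
    im=get_image(n); cv2.imwrite(f'pics/{tag}.png',cv2.cvtColor(im['color'],cv2.COLOR_RGB2BGR))
    np.savez(f'pics/{tag}.npz',**{k:np.array(v) for k,v in im.items()}); return im
def load(tag): return dict(np.load(f'pics/{tag}.npz'))
def f_(im): return im['color'].shape[0]/2/np.tan(np.radians(float(im['fov_y']))/2)
def onz(im,u,v,z):
    f=f_(im);d=np.array([(u-im['cx'])/f,(v-im['cy'])/f,1.]);R=np.array(im['R']);t=np.array(im['t'])
    C=-R.T@t;w=R.T@d;return C+w*(z-C[2])/w[2]
def proj(im,X):
    c=np.array(im['R'])@np.array(X,float)+np.array(im['t']);f=f_(im);return np.array([im['cx']+f*c[0]/c[2],im['cy']+f*c[1]/c[2]])
def tri(a,pa,b,pb):
    A=[];B=[]
    for im,p in((a,pa),(b,pb)):
        f=f_(im);R=np.array(im['R']);C=-R.T@np.array(im['t']);d=R.T@np.array([(p[0]-im['cx'])/f,(p[1]-im['cy'])/f,1.]);d/=np.linalg.norm(d)
        P=np.eye(3)-np.outer(d,d);A.append(P);B.append(P@C)
    return np.linalg.lstsq(np.vstack(A),np.hstack(B),rcond=None)[0]
def crop(tag,x0,y0,x1,y1,s,out):
    i=cv2.imread(f'pics/{tag}.png')[y0:y1,x0:x1];cv2.imwrite(f'pics/{out}.png',cv2.resize(i,None,fx=s,fy=s,interpolation=cv2.INTER_CUBIC))
E
python3 - <<'E'
from h import *
for n in('scene','top'):
    im=snap(n,n+'0');print(n,im['fov_y'],im['cx'],im['cy'],-np.array(im['R']).T@np.array(im['t']),np.array(im['R'])[2])
print(read_state())
E
```

```text
scene 54.29139512916665 260.0299089800521 191.65319661370685 [ 120.10912572 -780.7839757   690.68710404] [ 0.37679739  0.72945356 -0.57089511]
top 51.49730919665344 253.5499463669163 184.95143687691228 [ 474.68341501  -26.7157677  1084.50861744] [ 0.04042944 -0.00643323 -0.99916169]
{'clock': 0.1, 'qpos': array([-1.19179897,  0.62922226,  0.03845506,  1.51827427, -0.02699238,
        0.99632359, -0.01999617]), 'qd': array([ 0.00035442, -0.00045692,  0.00074334, -0.00341306,  0.00047618,
       -0.00135289, -0.00084717]), 'tau': array([ 1.77432656e-03, -5.64523423e+01,  1.22962374e+00, -1.93970972e+01,
        1.11762760e-02,  5.49006189e-03, -1.53262346e-05]), 'eef_pos': array([279.41403205, 586.24982132, 230.49957893]), 'tool_rot': array([-1.57250534e+00, -2.83388551e-05, -4.44797828e-01]), 'force': array([-0.18610018, -0.21222769,  0.04916786]), 'torque': array([ 0.01844965,  0.01320519, -0.00356617]), 'width': 85.49941443649858}
```

View pics/scene0.png

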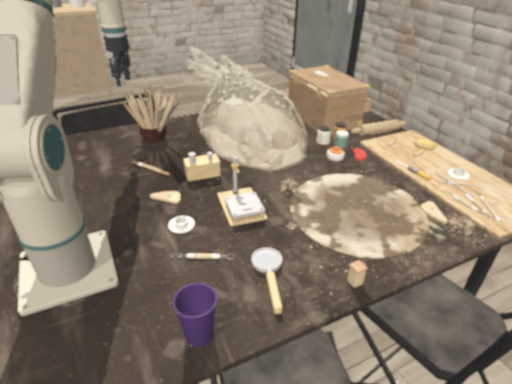

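View pics/top0.png

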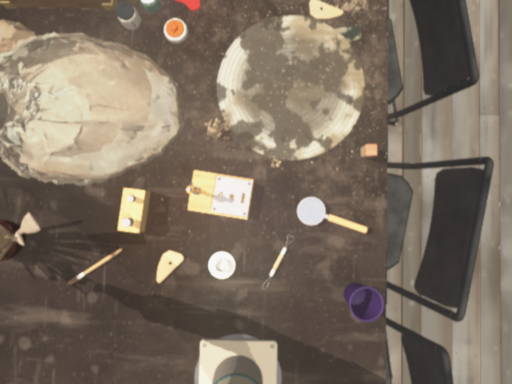

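```bash
python3 - <<'E'
from h import *
crop('top0',110,160,260,240,5,'c1');crop('top0',290,185,380,245,8,'c2')
crop('scene0',175,140,275,230,6,'c3');crop('scene0',240,235,300,320,7,'c4')
E
```

```text
(no output)
```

View pics/c1.png

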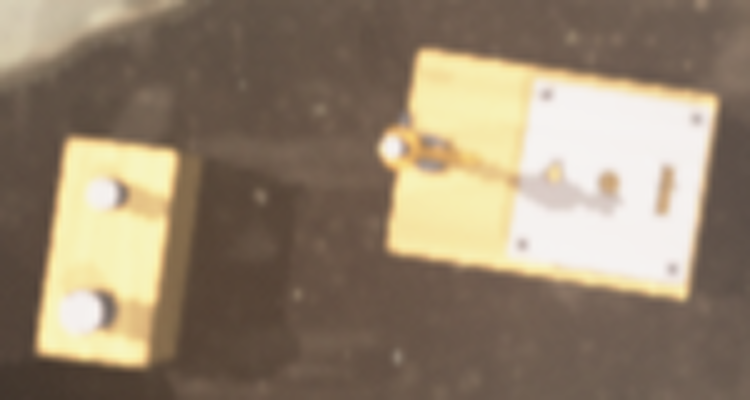

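View pics/c2.png

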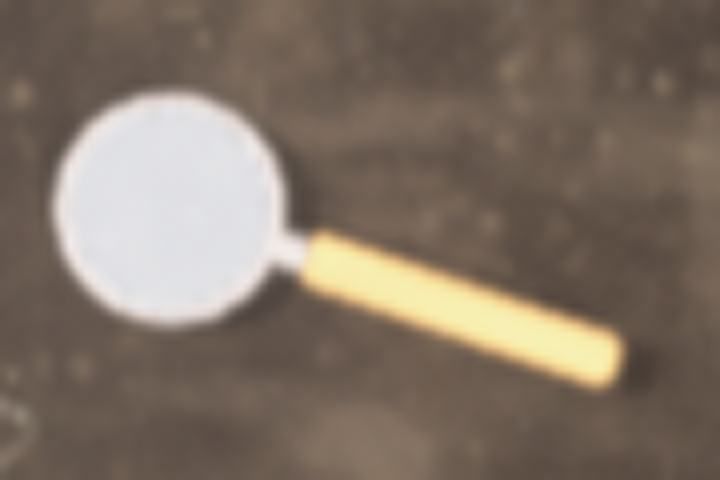

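View pics/c3.png

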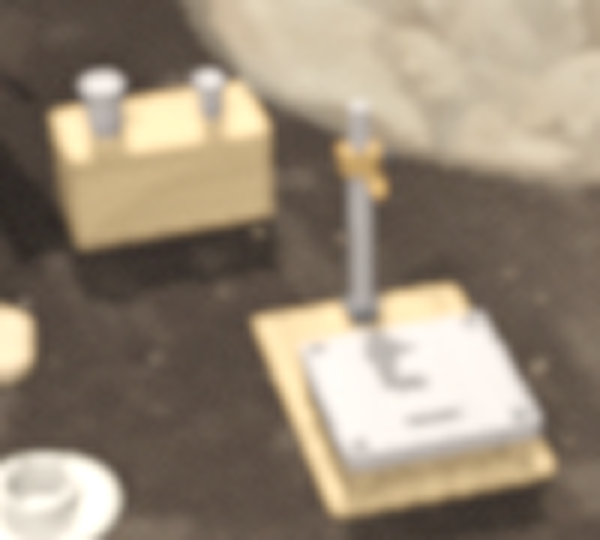

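View pics/c4.png

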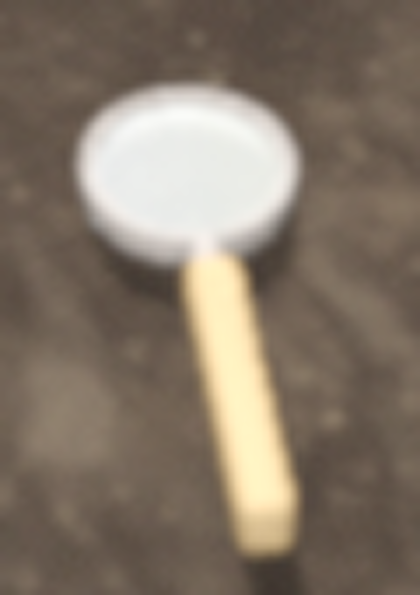

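```bash
cat > m.py <<'E'
from h import *
T=load('top0');S=load('scene0')
c=lambda p,x0,y0,s:((p[0]+.5)/s-.5+x0,(p[1]+.5)/s-.5+y0)
t1=lambda *p:c(p,110,160,5); t2=lambda *p:c(p,290,185,8); s3=lambda *p:c(p,175,140,6); s4=lambda *p:c(p,240,235,7)
E
python3 - <<'E'
from m import *
np.set_printoptions(precision=1,suppress=True)
P=lambda n,v:print(n,v)
P('thick top',onz(T,*t1(85,312),85));P('thin top',onz(T,*t1(105,192),77))
P('thick sc',onz(S,*s3(101,80),85));P('thin sc',onz(S,*s3(208,77),77))
cor=[onz(T,*t1(*p),34) for p in((546,95),(697,118),(672,268),(521,243))];P('cor',np.array(cor));P('mean',np.mean(cor,0))
corS=[onz(S,*s3(*p),34) for p in((318,349),(474,321),(522,412),(362,444))];P('corS',np.array(corS));P('meanS',np.mean(corS,0))
P('hole',onz(T,*t1(607,183),34));P('slot',onz(T,*t1(664,190),34));P('small',onz(T,*t1(554,173),34))
P('posttop',onz(T,*t1(393,147),135));P('posttopS',onz(S,*s3(358,105),135))
P('tri post',tri(T,t1(393,147),S,s3(358,105)))
P('lens',onz(T,*t2(170,208),17));P('h1',onz(T,*t2(308,264),22));P('h2',onz(T,*t2(612,357),22))
P('lensS',onz(S,*s4(190,165),17));P('h1S',onz(S,*s4(216,257),22));P('h2S',onz(S,*s4(268,505),22))
P('rack',np.array([onz(T,*t1(*p),55) for p in((65,137),(180,152),(150,367),(36,353))]))
E
```

```text
thick top [415.9 282.   85. ]
thin top [476.  276.4  77. ]
thick sc [413.7 288.3  85. ]
thin sc [472.9 281.3  77. ]
cor [[532.1  58.6  34. ]
 [521.6 -21.4  34. ]
 [442.2  -9.9  34. ]
 [453.7  69.9  34. ]]
mean [487.4  24.3  34. ]
corS [[451.   70.3  34. ]
 [532.2  59.7  34. ]
 [520.2 -18.7  34. ]
 [440.6  -9.2  34. ]]
meanS [486.   25.5  34. ]
hole [486.3  25.4  34. ]
slot [483.2  -4.8  34. ]
small [491.   53.4  34. ]
posttop [500.2 122.7 135. ]
posttopS [497.4 123.4 135. ]
tri post [498.9 123.3 134.6]
lens [ 452.4 -188.4   17. ]
h1 [ 434.8 -234.    22. ]
h2 [ 406.  -335.8   22. ]
lensS [ 449.7 -188.8   17. ]
h1S [ 435.1 -236.1   22. ]
h2S [ 401.6 -334.4   22. ]
rack [[504.  304.5  55. ]
 [497.5 245.1  55. ]
 [386.6 256.9  55. ]
 [392.6 315.6  55. ]]
```

```bash
python3 - <<'E'
from m import *
y=np.array([.128,.992]);x=np.array([.992,-.128]);h=np.array([486.7,25.0])
def draw(im,tag,x0,y0,x1,y1,s,out,z):
    i=cv2.imread(f'pics/{tag}.png')[y0:y1,x0:x1];i=cv2.resize(i,None,fx=s,fy=s,interpolation=cv2.INTER_CUBIC)
    raw=i.copy()
    def q(a,b,zz):
        p=proj(im,[*(h+a*x+b*y),zz]);return (int((p[0]-x0+.5)*s-.5),int((p[1]-y0+.5)*s-.5))
    L=lambda P,Q,col:cv2.line(i,P,Q,col,1)
    L(q(0,100,34),q(0,100,135),(255,0,0))
    for dz in(-6,6):
        pts=np.array([q(10*np.cos(t),100+10*np.sin(t),z+dz) for t in np.linspace(0,6.28,24)]);cv2.polylines(i,[pts],True,(0,0,255),1)
    for dz in(-3.5,3.5):
        for a in(-3.5,3.5): L(q(a,60,z+dz),q(a,90,z+dz),(0,180,0))
        L(q(-3.5,60,z+dz),q(3.5,60,z+dz),(0,180,0))
    cv2.imwrite(f'pics/{out}.png',np.hstack([raw,i]))
import sys
z=106
draw(S,'scene0',222,150,250,200,13,'d1',z)
draw(T,'top0',180,178,220,205,9,'d2',z)
for zz in range(90,125,4):print(zz,proj(S,[*(h+100*y),zz]),proj(S,[*(h+60*y),zz]))
E
```

```text
90 [235.02889122 169.66844159] [238.73353837 176.38654325]
94 [235.00718318 168.54969789] [238.71882993 175.25054803]
98 [234.98538827 167.4264779 ] [238.70406101 174.10988115]
102 [234.96350599 166.29875473] [238.68923122 172.96451374]
106 [234.9415358  165.16650124] [238.6743402  171.81441668]
110 [234.91947718 164.02969006] [238.65938756 170.65956061]
114 [234.89732958 162.88829362] [238.64437291 169.49991594]
118 [234.87509247 161.74228414] [238.62929588 168.33545283]
122 [234.8527653  160.59163358] [238.61415608 167.16614117]
```

View pics/d1.png

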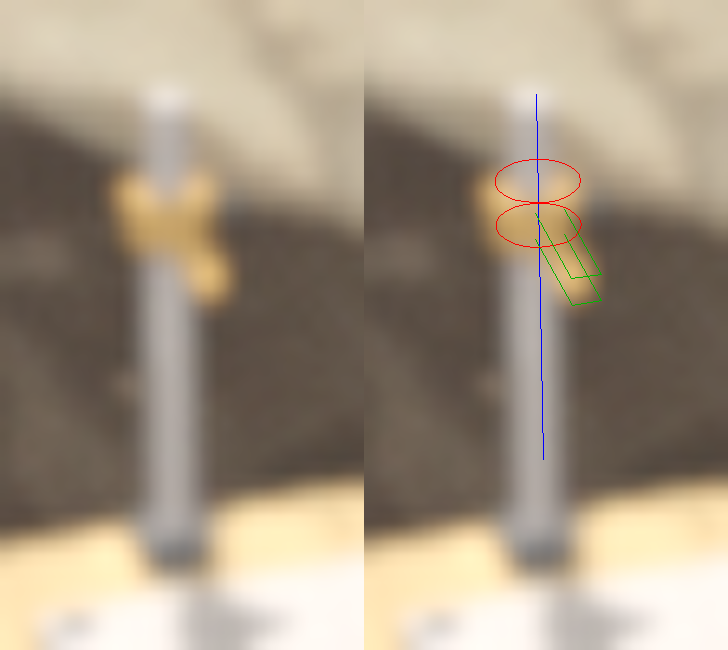

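View pics/d2.png

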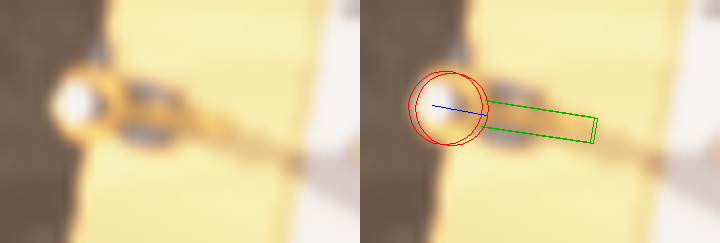

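```bash
python3 - <<'E'
from m import *
from scipy.optimize import minimize
C=S['color'].astype(float)
for r in range(154,178):
    print(r,' '.join('%4d'%(C[r,k,0]-C[r,k,2]) for k in range(228,244)))
h=np.array([486.7,25.0]);y=np.array([.128,.992]);Cam=-S['R'].T@S['t']
p=h+100*y;d=(Cam[:2]-p);d/=np.linalg.norm(d)
for z in(98,102,106,110,114):print(z,proj(S,[*(p+10*d),z-6]),proj(S,[*(p+5*d),z+6]), 'tip bottom',proj(S,[*(h+60*y),z-3.5]),proj(S,[*(h+60*y),z+3.5]))
E
```

```text
154   35   34   35   36   37   36   37   37   37   37   38   39   39   39   39   39
155   36   36   35   37   36   36   35   35   35   37   38   39   38   39   39   40
156   36   37   37   37   36   31   28   28   32   36   37   38   38   39   39   40
157   35   37   38   39   32   25   20   20   26   35   37   37   37   38   37   39
158   35   36   37   39   34   22   16   17   27   36   39   38   38   37   38   39
159   31   34   36   37   34   23   15   16   27   39   41   39   38   39   39   40
160   28   31   34   35   32   22   15   15   25   39   42   41   41   39   40   41
161   22   27   29   31   29   20   14   15   26   39   43   42   42   41   41   42
162   20   21   26   33   31   21   13   16   31   45   46   42   43   42   42   42
163   19   23   37   58   56   36   20   24   48   64   55   42   40   41   42   42
164   20   26   51   81   81   60   36   41   67   81   65   40   33   38   39   40
165   21   24   51   83   92   80   63   65   83   87   63   31   24   30   35   35
166   23   25   41   74   91   92   86   86   90   84   58   25   18   25   28   29
167   23
[... 849 characters left out ...]
1   21   16   14   13   13   15   17   22   23   22   22   23   24
98 [235.05139663 170.82827826] [234.96901036 166.58242743] tip bottom [238.71698713 175.10822074] [238.69108829 173.10794272]
102 [235.02955543 169.70267228] [234.94694967 165.44550977] tip bottom [238.70221062 173.96696788] [238.67620494 171.95843846]
106 [235.00762612 168.57252547] [234.92479976 164.30399445] tip bottom [238.6873732  172.82101086] [238.66126002 170.80417889]
110 [234.98560817 167.43781029] [234.9025601  163.15785352] tip bottom [238.67247449 171.67032053] [238.64625315 169.64513442]
114 [234.96350103 166.29849901] [234.88023014 162.00705881] tip bottom [238.65751412 170.51486752] [238.63118394 168.48127525]
```

Request:
servo_tool --increments '[{"dz": 4},{"dz": 8},{"dx": 13.6,"dy": -30.3,"dz": 8,"az": 0.345,"claw": -1},{"dx": 13.6,"dy": -30.3,"dz": 8,"az": 0.345},{"dx": 13.6,"dy": -30.3,"dz": 8,"az": 0.345},{"dx": 13.6,"dy": -30.3,"dz": 8,"az": 0.345},{"dx": 13.6,"dy": -30.3,"dz": 8,"az": 0.345},{"dx": 13.6,"dy": -30.3,"dz": 8,"az": 0.345}]'

```text
invalid input at $.increments[0]: expected keys dx, dy, dz, ax, ay, az, claw
```

Request:
servo_tool --increments '[{"dx": 0,"dy": 0,"dz": 4,"ax": 0,"ay": 0,"az": 0,"claw": -1},{"dx": 0,"dy": 0,"dz": 8,"ax": 0,"ay": 0,"az": 0,"claw": -1},{"dx": 13.6,"dy": -30.3,"dz": 8,"ax": 0,"ay": 0,"az": 0.345,"claw": -1},{"dx": 13.6,"dy": -30.3,"dz": 8,"ax": 0,"ay": 0,"az": 0.345,"claw": -1},{"dx": 13.6,"dy": -30.3,"dz": 8,"ax": 0,"ay": 0,"az": 0.345,"claw": -1},{"dx": 13.6,"dy": -30.3,"dz": 8,"ax": 0,"ay": 0,"az": 0.345,"claw": -1},{"dx": 13.6,"dy": -30.3,"dz": 8,"ax": 0,"ay": 0,"az": 0.345,"claw": -1},{"dx": 13.6,"dy": -30.3,"dz": 8,"ax": 0,"ay": 0,"az": 0.345,"claw": -1}]'

```text
clock: 0.77
eef_pos: [382.3, 356.5, 311.1]
tool_rot: [-1.571, 0.0, -0.1]
force: [1.0, -0.3, 0.3]
width: 85.1
```

Request:
servo_tool --increments '[{"dx": 0,"dy": 0,"dz": 0,"ax": 0,"ay": 0,"az": 0,"claw": -1},{"dx": 0,"dy": 0,"dz": 0,"ax": 0,"ay": 0,"az": 0,"claw": -1},{"dx": 0,"dy": 0,"dz": 0,"ax": 0,"ay": 0,"az": 0,"claw": -1}]'

```text
clock: 1.02
eef_pos: [381.7, 359.2, 311.3]
tool_rot: [-1.57, 0.001, -0.1]
force: [-0.2, 0.7, 0.5]
width: 85.0
```

Request:
servo_tool --increments '[{"dx": 3.3,"dy": -7.55,"dz": 0,"ax": 0,"ay": 0,"az": 0,"claw": -1},{"dx": 3.3,"dy": -7.55,"dz": 0,"ax": 0,"ay": 0,"az": 0,"claw": -1},{"dx": 3.3,"dy": -7.55,"dz": 0,"ax": 0,"ay": 0,"az": 0,"claw": -1},{"dx": 3.3,"dy": -7.55,"dz": -18,"ax": 0,"ay": 0,"az": 0,"claw": -1},{"dx": 3.3,"dy": -7.55,"dz": -18,"ax": 0,"ay": 0,"az": 0,"claw": -1},{"dx": 3.3,"dy": -7.55,"dz": -18,"ax": 0,"ay": 0,"az": 0,"claw": -1},{"dx": 3.3,"dy": -7.55,"dz": -18,"ax": 0,"ay": 0,"az": 0,"claw": -1},{"dx": 3.3,"dy": -7.55,"dz": -18,"ax": 0,"ay": 0,"az": 0,"claw": -1}]'

```text
clock: 1.68
eef_pos: [411.1, 283.3, 126.1]
tool_rot: [-1.576, 0.007, -0.097]
force: [-0.5, 0.2, 0.4]
width: 85.1
```

```bash
python3 - <<'E'
from h import *
snap('scene','s1');snap('top','t1');s=read_state();print(s['eef_pos'],s['tool_rot'])
crop('s1',150,90,270,200,5,'e1');crop('t1',90,140,190,260,5,'e2')
a=cv2.imread('pics/e1.png');b=cv2.imread('pics/e2.png');b=cv2.resize(b,None,fx=.9,fy=.9)[:540];a=a[:540]
H=min(len(a),len(b));c=np.hstack([a[:H],b[:H]]);print(c.shape);cv2.imwrite('pics/e3.png',cv2.resize(c,None,fx=.75,fy=.75))
E
```

```text
[412.2496903  283.80199511 128.15724609] [-1.57475213  0.00575144 -0.09679883]
(540, 1050, 3)
```

View pics/e3.png

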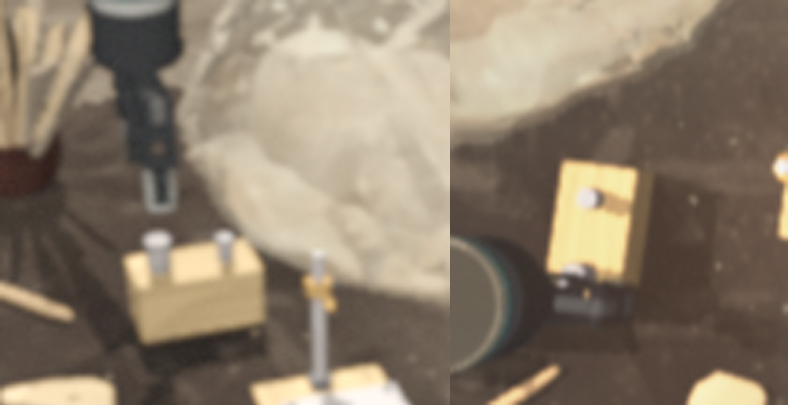

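Request:
servo_tool --increments '[{"dx": 0,"dy": 0,"dz": 0,"ax": 0,"ay": 0,"az": 0,"claw": -1},{"dx": 0,"dy": 0,"dz": 0,"ax": 0,"ay": 0,"az": 0,"claw": -1}]'

```text
clock: 1.95
eef_pos: [415.7, 285.0, 132.5]
tool_rot: [-1.569, -0.002, -0.098]
force: [0.9, 0.0, 0.2]
width: 85.1
```

Request:
servo_tool --increments '[{"dx": 0,"dy": -0.1,"dz": -2.5,"ax": 0,"ay": 0,"az": 0,"claw": -1},{"dx": 0,"dy": -0.1,"dz": -5,"ax": 0,"ay": 0,"az": 0,"claw": -1},{"dx": 0,"dy": -0.1,"dz": -6.5,"ax": 0,"ay": 0,"az": 0,"claw": -1},{"dx": 0,"dy": -0.1,"dz": -7.2,"ax": 0,"ay": 0,"az": 0,"claw": -1},{"dx": 0,"dy": -0.1,"dz": -7.2,"ax": 0,"ay": 0,"az": 0,"claw": -1},{"dx": 0,"dy": -0.1,"dz": -7.2,"ax": 0,"ay": 0,"az": 0,"claw": -1},{"dx": 0,"dy": -0.1,"dz": -7.2,"ax": 0,"ay": 0,"az": 0,"claw": -1}]'

```text
clock: 2.53
eef_pos: [416.0, 283.0, 60.8]
tool_rot: [-1.569, -0.002, -0.1]
force: [-0.5, 0.7, -0.6]
width: 85.5
```

```bash
python3 - <<'E'
from h import *
snap('scene','s2')
crop('s2',160,110,250,190,8,'e4')
E
```

```text
(no output)
```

View pics/e4.png

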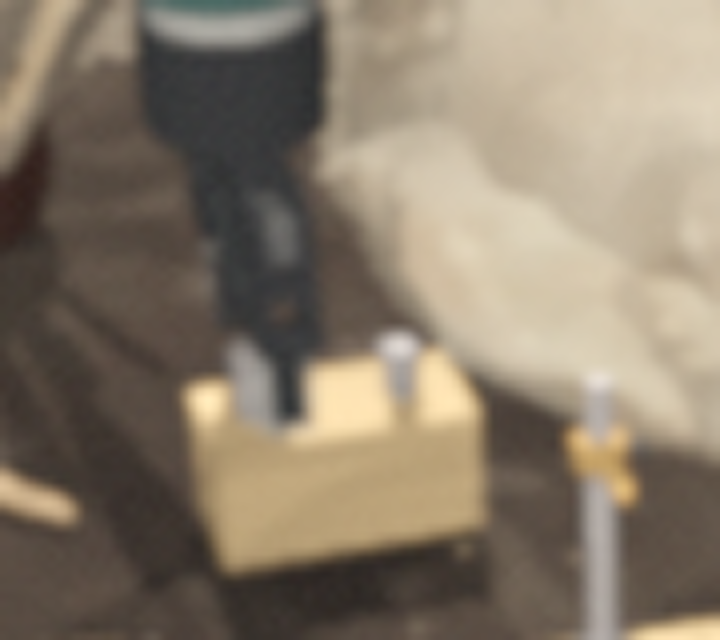

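Fingers straddle the thick pin's head above the rack, thin pin clear. Close.

Request:
servo_tool --increments '[{"dx": 0,"dy": 0,"dz": 0,"ax": 0,"ay": 0,"az": 0,"claw": 0},{"dx": 0,"dy": 0,"dz": 0,"ax": 0,"ay": 0,"az": 0,"claw": 0.3},{"dx": 0,"dy": 0,"dz": 0,"ax": 0,"ay": 0,"az": 0,"claw": 1},{"dx": 0,"dy": 0,"dz": 0,"ax": 0,"ay": 0,"az": 0,"claw": 1},{"dx": 0,"dy": 0,"dz": 0,"ax": 0,"ay": 0,"az": 0,"claw": 1},{"dx": 0,"dy": 0,"dz": 0,"ax": 0,"ay": 0,"az": 0,"claw": 1},{"dx": 0,"dy": 0,"dz": 0,"ax": 0,"ay": 0,"az": 0,"claw": 1},{"dx": 0,"dy": 0,"dz": 0,"ax": 0,"ay": 0,"az": 0,"claw": 1}]'

```text
clock: 3.25
eef_pos: [415.7, 283.9, 59.9]
tool_rot: [-1.568, -0.002, -0.099]
force: [-0.6, 5.1, 4.8]
width: 20.0
```

Request:
servo_tool --increments '[{"dx": 0,"dy": 0,"dz": 1,"ax": 0,"ay": 0,"az": 0,"claw": 1},{"dx": 0,"dy": 0,"dz": 2.5,"ax": 0,"ay": 0,"az": 0,"claw": 1},{"dx": 0,"dy": 0,"dz": 4,"ax": 0,"ay": 0,"az": 0,"claw": 1},{"dx": 0,"dy": 0,"dz": 7,"ax": 0,"ay": 0,"az": 0,"claw": 1},{"dx": 0,"dy": 0,"dz": 9,"ax": 0,"ay": 0,"az": 0,"claw": 1},{"dx": 0,"dy": 0,"dz": 9,"ax": 0,"ay": 0,"az": 0,"claw": 1},{"dx": 0,"dy": 0,"dz": 9,"ax": 0,"ay": 0,"az": 0,"claw": 1}]'

```text
clock: 3.83
eef_pos: [415.2, 281.7, 149.8]
tool_rot: [-1.571, -0.001, -0.1]
force: [0.4, 0.2, -0.8]
width: 20.2
```

```bash
python3 - <<'E'
from h import *
snap('scene','s3');s=read_state();print(s['eef_pos'],s['force'],s['width'],s['qpos'])
crop('s3',160,90,250,180,7,'e5')
E
```

```text
[414.55184494 281.27150913 148.86017561] [-0.17193241 -0.18084817 -1.56000116] 19.99302298771066 [-6.54179404e-01  5.39851098e-01  2.51407485e-03  2.00949860e+00
 -1.60838267e-03  5.93787668e-01  8.19826204e-01]
```

View pics/e5.png

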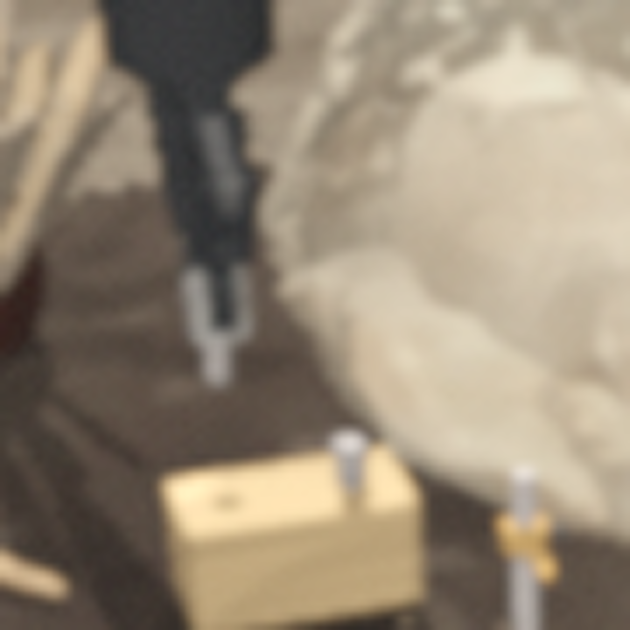

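Request:
servo_tool --increments '[{"dx": 0,"dy": 0,"dz": 4,"ax": 0,"ay": 0,"az": 0,"claw": 1},{"dx": 1,"dy": -3.5,"dz": 4.5,"ax": 0,"ay": 0,"az": -0.11,"claw": 1},{"dx": 2,"dy": -7,"dz": 4.5,"ax": 0,"ay": 0,"az": -0.22,"claw": 1},{"dx": 3,"dy": -10.5,"dz": 4.5,"ax": 0,"ay": 0,"az": -0.33,"claw": 1},{"dx": 4,"dy": -14,"dz": 4.5,"ax": 0,"ay": 0,"az": -0.44,"claw": 1},{"dx": 5,"dy": -17.5,"dz": 4.5,"ax": 0,"ay": 0,"az": -0.55,"claw": 1},{"dx": 6,"dy": -21,"dz": 4.5,"ax": 0,"ay": 0,"az": -0.66,"claw": 1},{"dx": 7.2,"dy": -24,"dz": 4.5,"ax": 0,"ay": 0,"az": -0.77,"claw": 1}]'

```text
clock: 4.55
eef_pos: [485.4, 39.1, 192.7]
tool_rot: [-1.575, 0.002, -0.877]
force: [0.8, 0.3, -0.4]
width: 20.1
```

Request:
servo_tool --increments '[{"dx": 0,"dy": -1.6,"dz": 0,"ax": 0,"ay": 0,"az": -0.12,"claw": 1},{"dx": 0,"dy": -1.6,"dz": 0,"ax": 0,"ay": 0,"az": -0.24,"claw": 1},{"dx": 0,"dy": -1.6,"dz": 0,"ax": 0,"ay": 0,"az": -0.36,"claw": 1},{"dx": 0,"dy": -1.6,"dz": 0,"ax": 0,"ay": 0,"az": -0.48,"claw": 1},{"dx": 0,"dy": -1.6,"dz": 0,"ax": 0,"ay": 0,"az": -0.6,"claw": 1},{"dx": 0,"dy": -1.6,"dz": 0,"ax": 0,"ay": 0,"az": -0.72,"claw": 1},{"dx": 0,"dy": -1.6,"dz": 0,"ax": 0,"ay": 0,"az": -0.83,"claw": 1},{"dx": 0,"dy": -1.6,"dz": 0,"ax": 0,"ay": 0,"az": -0.83,"claw": 1}]'

```text
clock: 5.22
eef_pos: [485.7, 25.9, 192.7]
tool_rot: [-1.574, -0.002, -1.703]
force: [-0.9, -0.3, -0.9]
width: 20.1
```

Request:
servo_tool --increments '[{"dx": 0,"dy": 0,"dz": 0,"ax": 0,"ay": 0,"az": 0,"claw": 1},{"dx": 0,"dy": 0,"dz": 0,"ax": 0,"ay": 0,"az": 0,"claw": 1}]'

```text
clock: 5.38
eef_pos: [486.4, 26.1, 193.5]
tool_rot: [-1.573, -0.001, -1.697]
force: [0.1, 0.4, -0.5]
width: 20.0
```

```bash
python3 - <<'E'
from h import *
snap('scene','s4');snap('top','t4');s=read_state();print(s['eef_pos'],s['tool_rot'],s['force'],s['width'],s['qpos'])
crop('s4',200,110,280,230,5,'f1');crop('t4',170,150,270,230,5,'f2')
E
```

```text
[486.73584305  26.0807813  193.92801433] [-1.57163783e+00 -2.25579784e-04 -1.69820866e+00] [-0.09696445  0.36322411 -0.15286207] 20.250862411292555 [-0.43366909  0.49016409  0.46374863  2.01030325 -0.3273048   0.71377638
  0.10586638]
```

View pics/f1.png

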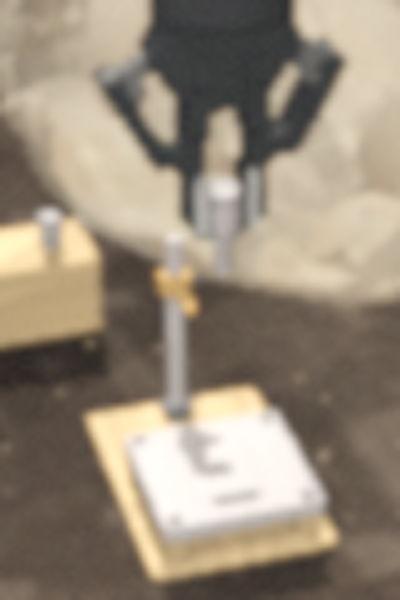

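View pics/f2.png

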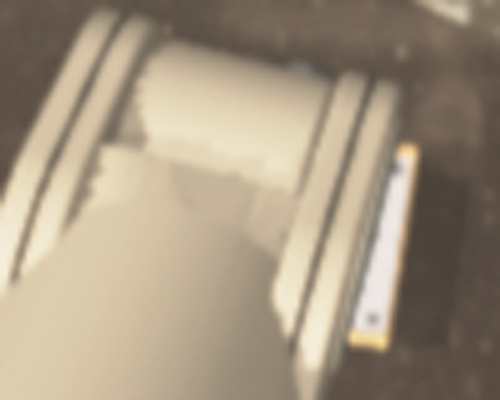

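```bash
python3 - <<'E'
from h import *
S=load('s4')
i=cv2.imread('pics/s4.png')[138:170,232:260];s=18
i=cv2.resize(i,None,fx=s,fy=s,interpolation=cv2.INTER_CUBIC);raw=i.copy()
c=np.array([486.7,26.0])
def q(a,b,z):
    p=proj(S,[c[0]+a,c[1]+b,z]);return [int((p[0]-232+.5)*s-.5),int((p[1]-138+.5)*s-.5)]
t=193.7
for z,r in((t-5+30,11),(t-5,11),(t-5,5),(t-29,5)):
    pts=np.array([q(r*np.cos(a),r*np.sin(a),z) for a in np.linspace(0,6.28,30)]);cv2.polylines(i,[pts],True,(0,0,255),1)
cv2.imwrite('pics/g1.png',cv2.resize(np.hstack([raw,i]),None,fx=.75,fy=.75))
E
```

```text
(no output)
```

View pics/g1.png

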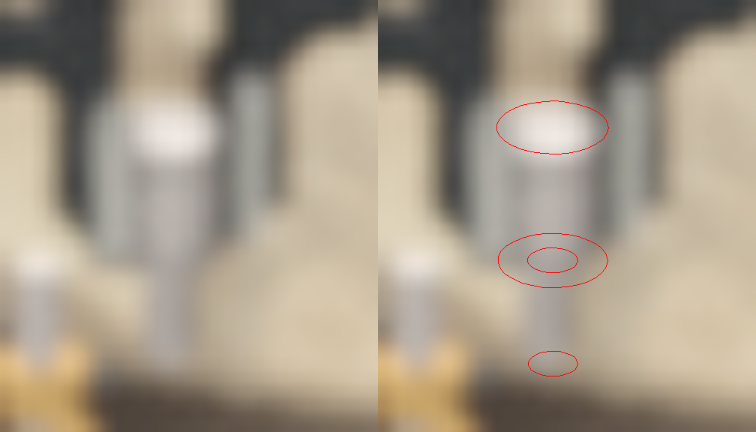

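```bash
python3 - <<'E'
from m import *
import cv2
for tag,im,x0,y0,x1,y1,items in(('scene0',S,178,145,222,172,[((415.3,283.5),22,30),((475,277.5),16,22)]),('top0',T,112,185,148,235,[((415.3,283.5),22,30),((475,277.5),16,22)])):
    s=14
    i=cv2.resize(cv2.imread(f'pics/{tag}.png')[y0:y1,x0:x1],None,fx=s,fy=s,interpolation=cv2.INTER_CUBIC)
    for c,d,hh in items:
        for z in(55,55+hh):
            pts=[]
            for a in np.linspace(0,6.28,30):
                p=proj(im,[c[0]+d/2*np.cos(a),c[1]+d/2*np.sin(a),z]);pts.append([int((p[0]-x0+.5)*s),int((p[1]-y0+.5)*s)])
            cv2.polylines(i,[np.array(pts)],True,(0,0,255),1)
    cv2.imwrite(f'pics/k_{tag}.png',i[:600])
E
```

```text
(no output)
```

View pics/k_scene0.png

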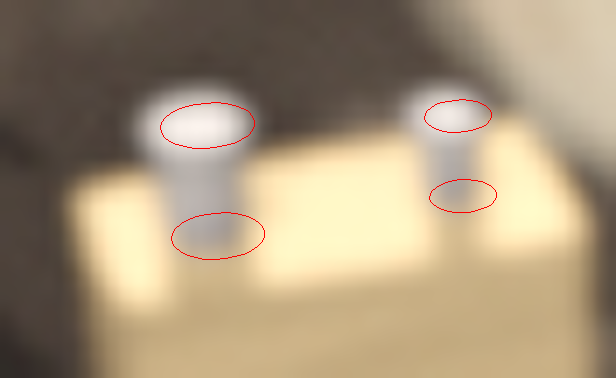

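View pics/k_top0.png

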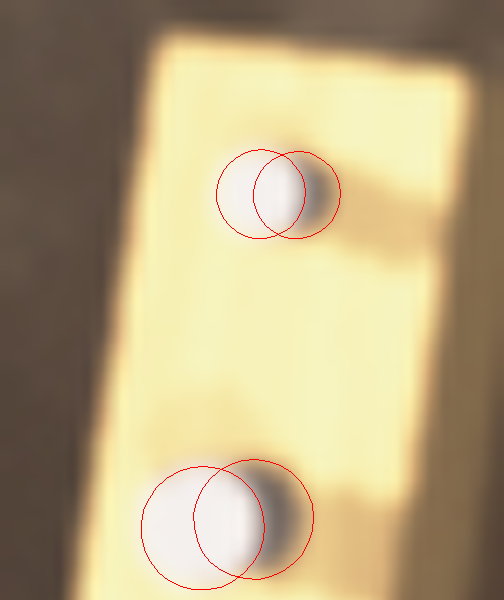

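Request:
servo_tool --increments '[{"dx": 0,"dy": -0.08,"dz": -4,"ax": 0,"ay": 0,"az": 0,"claw": 1},{"dx": 0,"dy": -0.08,"dz": -7,"ax": 0,"ay": 0,"az": 0,"claw": 1},{"dx": 0,"dy": -0.08,"dz": -10,"ax": 0,"ay": 0,"az": 0,"claw": 1},{"dx": 0,"dy": -0.08,"dz": -11.5,"ax": 0,"ay": 0,"az": 0,"claw": 1},{"dx": 0,"dy": -0.08,"dz": -12,"ax": 0,"ay": 0,"az": 0,"claw": 1},{"dx": 0,"dy": -0.08,"dz": -12.3,"ax": 0,"ay": 0,"az": 0,"claw": 1},{"dx": 0,"dy": -0.08,"dz": -12.3,"ax": 0,"ay": 0,"az": 0,"claw": 1},{"dx": 0,"dy": -0.08,"dz": -12.3,"ax": 0,"ay": 0,"az": 0,"claw": 1}]'

```text
clock: 6.15
eef_pos: [487.9, 25.3, 72.2]
tool_rot: [-1.569, 0.0, -1.7]
force: [-0.7, 0.1, -0.3]
width: 20.3
```

```bash
cat > ov.py <<'E'
from m import *
import sys
def ov(tag,x0,y0,x1,y1,s,c,t,out,hole=(486.7,25.0)):
    S=load(tag);i=cv2.imread(f'pics/{tag}.png')[y0:y1,x0:x1]
    i=cv2.resize(i,None,fx=s,fy=s,interpolation=cv2.INTER_CUBIC);raw=i.copy()
    def circ(c,z,r,col):
        pts=[]
        for a in np.linspace(0,6.28,30):
            p=proj(S,[c[0]+r*np.cos(a),c[1]+r*np.sin(a),z]);pts.append([int((p[0]-x0+.5)*s-.5),int((p[1]-y0+.5)*s-.5)])
        cv2.polylines(i,[np.array(pts)],True,col,1)
    for z,r in((t-5+30,11),(t-5,11),(t-29,5)):circ(c,z,r,(0,0,255))
    circ(hole,34,6,(255,0,0))
    h=np.array(hole);yy=np.array([.128,.992]);xx=np.array([.992,-.128])
    for a,b in((40,40),(40,-40),(-40,40),(-40,-40)):circ(h+a*xx+b*yy,34,2,(0,160,0))
    o=np.hstack([raw,i]);k=min(1,800/o.shape[1],600/o.shape[0]);cv2.imwrite(f'pics/{out}.png',cv2.resize(o,None,fx=k,fy=k))
E
python3 - <<'E'
from ov import *
snap('scene','s5');s=read_state();e=s['eef_pos'];print(e,s['force'],s['tool_rot'])
ov('s5',218,155,272,228,10,e[:2],e[2],'l1')
E
```

```text
[487.98277292  25.40875819  72.41714597] [-0.18253662 -0.04573634 -0.64409524] [-1.56853602e+00  5.61333495e-04 -1.69960262e+00]
```

View pics/l1.png

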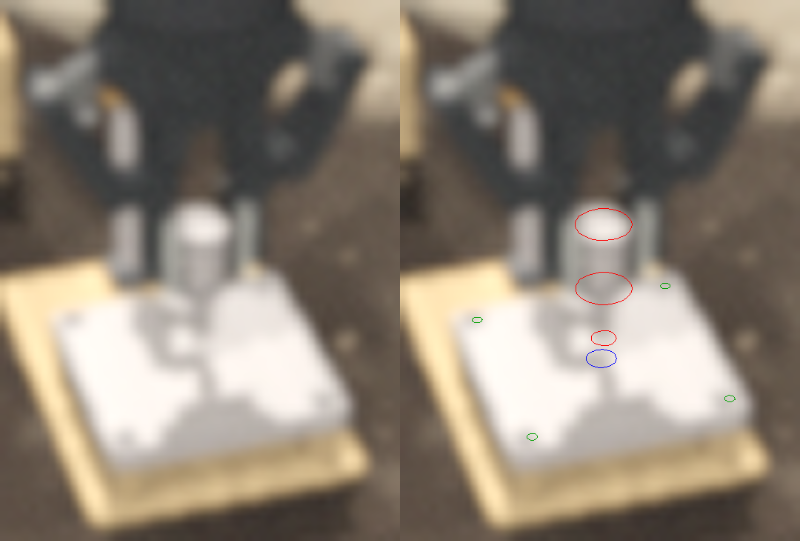

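```bash
python3 - <<'E'
from ov import *
s=read_state();e=s['eef_pos'];print(e)
ov('s5',236,180,258,212,18,e[:2],e[2],'l2')
ov('s5',222,190,242,216,18,e[:2],e[2],'l3')
ov('s5',250,190,268,216,18,e[:2],e[2],'l4')
E
```

```text
[487.98277292  25.40875819  72.41714597]
```

View pics/l2.png

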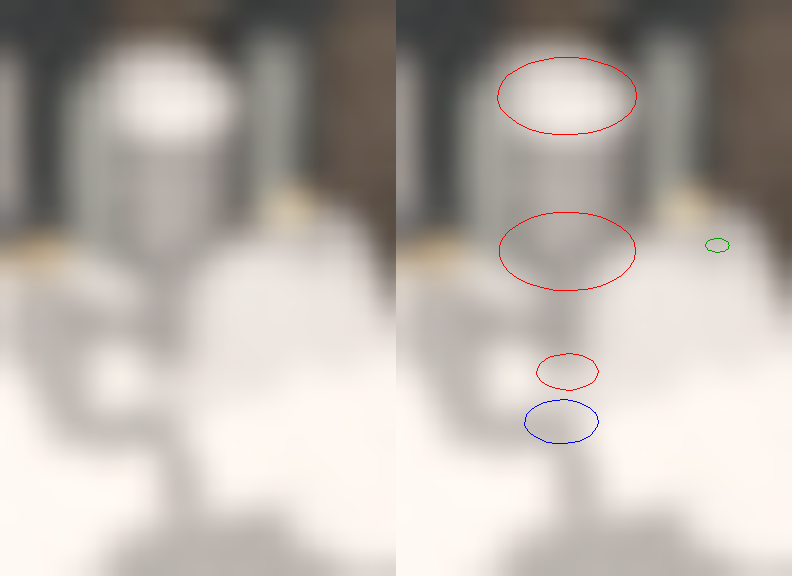

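View pics/l3.png

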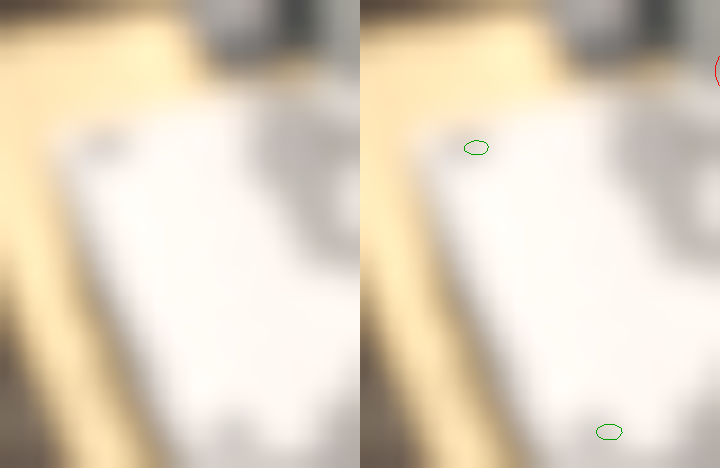

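View pics/l4.png

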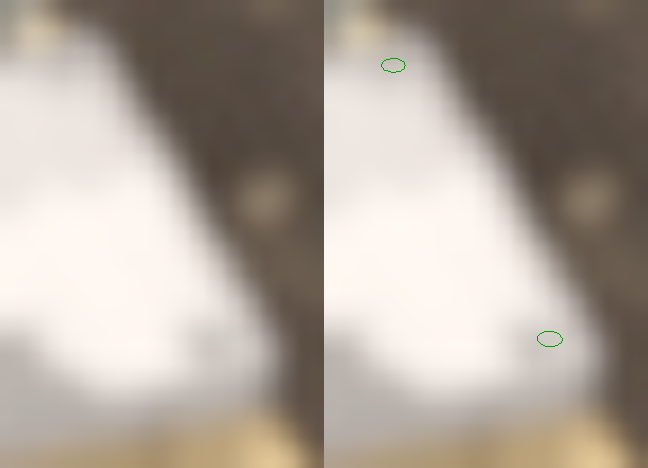

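```bash
python3 - <<'E'
from m import *
from scipy.optimize import least_squares
def cen(im,p,r):
    G=im['color'].astype(float).mean(2);u,v=[int(round(k)) for k in p]
    for _ in range(3):
        w=G[v-r:v+r+1,u-r:u+r+1];bg=np.percentile(w,70);d=np.clip(bg-w-4,0,None)
        yy,xx=np.mgrid[v-r:v+r+1,u-r:u+r+1];c=(xx*d).sum()/d.sum(),(yy*d).sum()/d.sum();u,v=round(c[0]),round(c[1])
    return np.array(c)
h=np.array([486.7,25.0]);yy=np.array([.128,.992]);xx=np.array([.992,-.128])
for tag,guess in(('scene0',[s3(*p) for p in((318,349),(474,321),(522,412),(362,444))]),('s5',[(222+106/18,190+147/18),None,(250+212/18,190+348/18),(222+233/18,190+430/18)]),('top0',[t1(*p) for p in((521,243),(546,95),(697,118),(672,268))])):
    im=load(tag);print(tag)
    W=[]
    for (a,b),g in zip(((-40,40),(40,40),(40,-40),(-40,-40)),guess):
        if g is None: continue
        p=cen(im,g,2);X=onz(im,*p,34);W.append(((a,b),X));print(p.round(2),X.round(1),np.round(X[:2]-(h+a*xx+b*yy),1))
    def res(q):
        c,s=np.cos(q[2]),np.sin(q[2]);return np.concatenate([[q[0]+q[3]*(a*c-b*s)-X[0],q[1]+q[3]*(a*s+b*c)-X[1]] for (a,b),X in W])
    r=least_squares(res,[486,25,-.12,1]);print('fit',r.x.round(3),r.fun.round(1))
    print('hole px',proj(im,[*r.x[:2],34]))
E
```

```text
scene0
[225.1  198.98] [441.9  67.6  34. ] [-10.2  -2.2]
[256.6  190.36] [547.  69.  34.] [15.5  9.4]
[266.03 207.83] [532.8 -22.4  34. ] [11.5 -2.6]
[235.06 217.32] [434.3 -24.9  34. ] [ -7.6 -15.3]
fit [ 4.89007e+02  2.23140e+01 -4.60000e-02  1.21200e+00] [ 0.9  5.4 -7.3 -0.5  2.4 -6.   4.   1. ]
hole px [245.82223647 203.25422194]
s5
[225.14 198.92] [442.2  67.8  34. ] [-10.  -2.]
[266.13 208.94] [530.6 -27.2  34. ] [ 9.4 -7.4]
[235.06 217.32] [434.3 -24.8  34. ] [ -7.6 -15.3]
fit [ 4.85245e+02  2.00800e+01 -4.50000e-02  1.16500e+00] [-1.4  0.9 -0.9 -1.4  2.3  0.5]
hole px [244.97296191 203.98904312]
top0
[213.95 208.42] [453.2  69.5  34. ] [ 1.  -0.3]
[218.95 178.32] [532.8  58.2  34. ] [ 1.3 -1.3]
[248.98 183.37] [521.1 -21.3  34. ] [-0.1 -1.5]
[244.18 213.48] [441.5 -10.4  34. ] [-0.4 -0.8]
fit [ 4.87158e+02  2.40140e+01 -1.42000e-01  1.00600e+00] [-0.2  0.  -0.1 -0.1  0.2 -0.2  0.1  0.2]
hole px [231.51837446 195.87097042]
```

```bash
python3 - <<'E'
from m import *
x0,y0,x1,y1,s=222,186,270,220,16
h=np.array([487.2,24.0]);a=-.142;yy=np.array([-np.sin(a),np.cos(a)]);xx=np.array([np.cos(a),np.sin(a)])
i=cv2.resize(cv2.imread('pics/scene0.png')[y0:y1,x0:x1],None,fx=s,fy=s,interpolation=cv2.INTER_CUBIC)
i=cv2.convertScaleAbs(i,alpha=1.6,beta=-150)
cv2.imwrite('pics/n0.png',i);
def q(a,b,z=34):
    p=proj(S,[*(h+a*xx+b*yy),z]);return [int((p[0]-x0+.5)*s-.5),int((p[1]-y0+.5)*s-.5)]
cv2.polylines(i,[np.array([q(*k) for k in((-47,-47),(47,-47),(47,47),(-47,47))])],True,(0,160,0),1)
for b,r in((0,6),(30,4)):
    cv2.polylines(i,[np.array([q(r*np.cos(t),b+r*np.sin(t)) for t in np.linspace(0,6.28,24)])],True,(255,0,0),1)
for k in((-40,-40),(40,-40),(40,40),(-40,40),(0,-30)):cv2.circle(i,q(*k),3,(0,0,255),1)
cv2.imwrite('pics/n1.png',i)
E
```

```text
(no output)
```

View pics/n0.png

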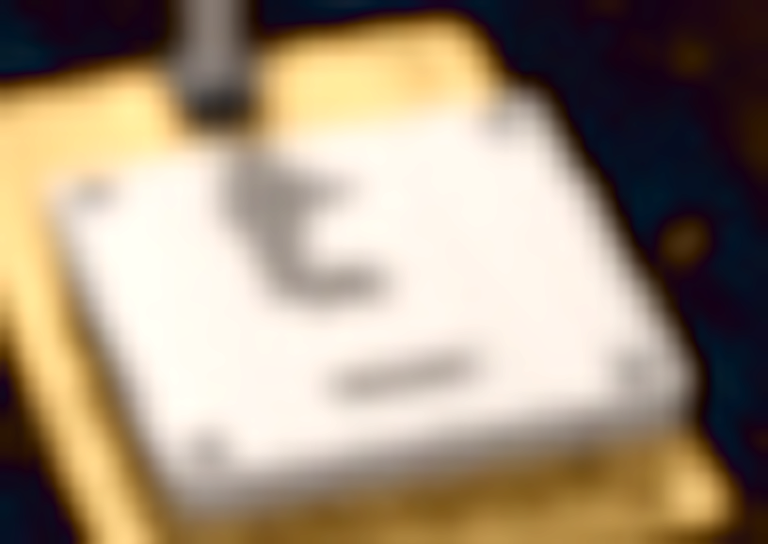

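View pics/n1.png

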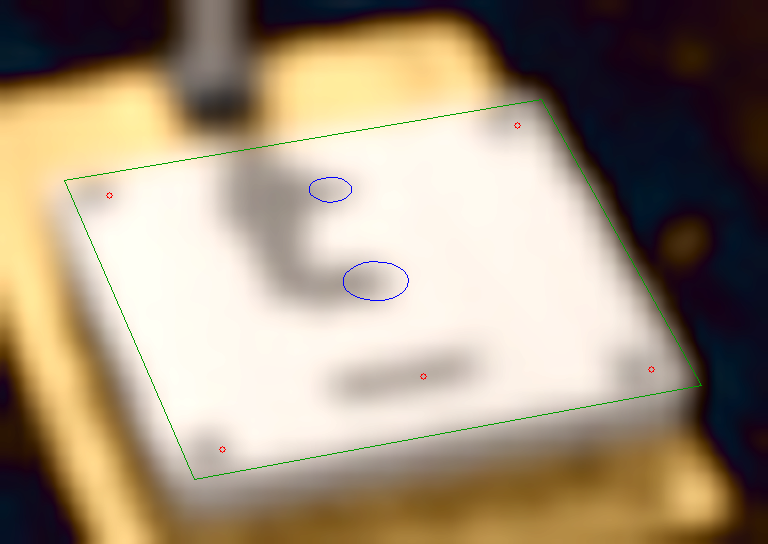

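```bash
python3 - <<'E'
from m import *
p=c((361.6,277.6),222,186,16);print(p,onz(S,*p,34))
s=load('s5');C=s['color'].astype(int)
for r in range(183,206):print(r,' '.join('%3d'%C[r,k].mean() for k in range(238,254)))
for z in (43,67):print(proj(s,[488,25.4,z]))
E
```

```text
(244.13125, 202.88125) [485.26388202  26.06818721  34.        ]
183  61  67  83 115 152 180 190 189 174 142 101  97 127 133 109  84
184  67  80 109 144 179 206 218 218 212 190 152 121 137 143 118  85
185  68  94 134 162 191 217 230 233 230 216 183 140 140 146 118  85
186  69 102 142 169 190 214 229 234 230 215 180 137 140 143 114  85
187  70 102 145 164 173 190 206 212 205 188 153 123 137 140 109  82
188  70 104 145 160 157 164 176 179 174 161 132 116 137 139 108  80
189  72 105 145 159 156 161 171 172 167 153 127 115 138 143 112  83
190  76 104 143 159 159 162 174 176 169 155 127 115 145 158 140 106
191  80 103 141 157 152 159 172 176 169 153 128 121 156 182 175 147
192  97 114 143 156 151 159 172 175 168 153 139 143 169 191 190 176
193 140 149 161 163 154 156 168 169 164 163 170 181 194 201 198 191
194 174 185 191 186 172 161 160 162 167 183 203 215 219 219 214 208
195 187 196 206 209 200 183 168 166 181 205 221 229 230 229 226 223
196 185 187 195 204 204 192 174 173 191 214 227 232 231 232 231 229
197 183 178 178 184 190 182 172 174 195 217 227 231 231 231 231 230
198 183 178 176 184 189 181 171 174 196 218 227 230 231 231 231 230
199 185 182 189 206 214 205 187 184 201 219 227 229 230 231 232 232
200 190 186 197 220 233 225 207 203 213 224 229 229 230 234 237 238
201 197 187 198 222 235 230 218 217 223 230 232 233 235 239 243 245
202 208 190 194 212 220 215 210 213 224 233 239 241 242 244 247 248
203 220 198 190 194 196 193 193 202 222 238 245 246 246 246 247 247
204 232 216 206 202 200 200 195 197 218 239 247 248 247 247 247 247
205 243 238 233 228 227 227 215 198 208 232 245 248 248 247 247 247
[245.06885652 200.30108084]
[245.05832029 193.59815548]
```

Request:
servo_tool --increments '[{"dx": -0.2,"dy": 0.05,"dz": 0,"ax": 0,"ay": 0,"az": 0,"claw": 1},{"dx": -0.2,"dy": 0.05,"dz": -0.4,"ax": 0,"ay": 0,"az": 0,"claw": 1},{"dx": -0.2,"dy": 0.05,"dz": -0.8,"ax": 0,"ay": 0,"az": 0,"claw": 1},{"dx": -0.2,"dy": 0.05,"dz": -1.1,"ax": 0,"ay": 0,"az": 0,"claw": 1},{"dx": -0.2,"dy": 0.05,"dz": -1.1,"ax": 0,"ay": 0,"az": 0,"claw": 1}]'

```text
clock: 6.62
eef_pos: [484.9, 25.7, 59.8]
tool_rot: [-1.571, -0.0, -1.7]
force: [0.1, -0.5, -1.3]
width: 20.2
```

Request:
servo_tool --increments '[{"dx": 0,"dy": 0,"dz": -0.2,"ax": 0,"ay": 0,"az": 0,"claw": 1},{"dx": 0,"dy": 0,"dz": -0.4,"ax": 0,"ay": 0,"az": 0,"claw": 1},{"dx": 0,"dy": 0,"dz": -0.4,"ax": 0,"ay": 0,"az": 0,"claw": 1}]'

```text
clock: 6.87
eef_pos: [485.0, 25.5, 56.0]
tool_rot: [-1.571, -0.0, -1.7]
force: [-0.0, -1.5, -1.9]
width: 20.2
```

Request:
servo_tool --increments '[{"dx": 0,"dy": 0,"dz": -0.3,"ax": 0,"ay": 0,"az": 0,"claw": 1},{"dx": 0,"dy": 0,"dz": -0.6,"ax": 0,"ay": 0,"az": 0,"claw": 1},{"dx": 0,"dy": 0,"dz": -0.9,"ax": 0,"ay": 0,"az": 0,"claw": 1},{"dx": 0,"dy": 0,"dz": -0.9,"ax": 0,"ay": 0,"az": 0,"claw": 1}]'

```text
clock: 7.2
eef_pos: [485.0, 25.5, 46.7]
tool_rot: [-1.571, -0.0, -1.7]
force: [-1.2, -2.5, -2.4]
width: 20.1
```

Request:
servo_tool --increments '[{"dx": 0,"dy": -0.05,"dz": -0.3,"ax": 0,"ay": 0,"az": 0,"claw": 1},{"dx": 0,"dy": -0.05,"dz": -0.55,"ax": 0,"ay": 0,"az": 0,"claw": 1},{"dx": 0,"dy": -0.05,"dz": -0.7,"ax": 0,"ay": 0,"az": 0,"claw": 1},{"dx": 0,"dy": -0.05,"dz": -0.7,"ax": 0,"ay": 0,"az": 0,"claw": 1}]'

```text
clock: 7.53
eef_pos: [485.0, 25.4, 40.0]
tool_rot: [-1.571, -0.0, -1.7]
force: [-0.5, -2.2, -1.3]
width: 20.0
```

Request:
servo_tool --increments '[{"dx": 0,"dy": -0.03,"dz": -0.1,"ax": 0,"ay": 0,"az": 0,"claw": 1},{"dx": 0,"dy": -0.03,"dz": -0.2,"ax": 0,"ay": 0,"az": 0,"claw": 1},{"dx": 0,"dy": -0.03,"dz": -0.2,"ax": 0,"ay": 0,"az": 0,"claw": 1}]'

```text
clock: 7.78
eef_pos: [485.1, 25.4, 38.9]
tool_rot: [-1.571, 0.001, -1.7]
force: [-1.4, -0.5, 6.8]
width: 20.1
```

Request:
servo_tool --increments '[{"dx": 0,"dy": 0,"dz": 0,"ax": 0,"ay": 0,"az": 0,"claw": 0.4},{"dx": 0,"dy": 0,"dz": 0,"ax": 0,"ay": 0,"az": 0,"claw": 0},{"dx": 0,"dy": 0,"dz": 0,"ax": 0,"ay": 0,"az": 0,"claw": 0},{"dx": 0,"dy": 0,"dz": 0,"ax": 0,"ay": 0,"az": 0,"claw": -0.3},{"dx": 0,"dy": 0,"dz": 0,"ax": 0,"ay": 0,"az": 0,"claw": -0.3},{"dx": 0,"dy": 0,"dz": 0,"ax": 0,"ay": 0,"az": 0,"claw": -0.3}]'

```text
clock: 8.28
eef_pos: [485.0, 25.2, 38.2]
tool_rot: [-1.571, 0.0, -1.7]
force: [-0.5, -0.1, 0.0]
width: 55.3
```

Request:
servo_tool --increments '[{"dx": 0,"dy": 0,"dz": 2,"ax": 0,"ay": 0,"az": 0,"claw": -0.3},{"dx": 0,"dy": 0,"dz": 5,"ax": 0,"ay": 0,"az": 0,"claw": -0.3},{"dx": 0,"dy": 0,"dz": 9,"ax": 0,"ay": 0,"az": 0,"claw": -0.3},{"dx": 0,"dy": 0,"dz": 12,"ax": 0,"ay": 0,"az": 0,"claw": -0.3},{"dx": 0,"dy": 0,"dz": 14,"ax": 0,"ay": 0,"az": 0,"claw": -0.3},{"dx": 0,"dy": 0,"dz": 14,"ax": 0,"ay": 0,"az": 0,"claw": -0.3}]'

```text
clock: 8.78
eef_pos: [487.6, 25.1, 182.1]
tool_rot: [-1.563, 0.002, -1.7]
force: [0.2, -0.5, 0.2]
width: 55.6
```

```bash
python3 - <<'E'
from h import *
snap('scene','s6');s=read_state();print(s['eef_pos'],s['force'],s['width'])
crop('s6',210,120,280,230,5,'o1')
E
```

```text
[486.4061496   25.35885488 180.14173883] [-1.24309189  0.48634399 -0.69973568] 55.63389064410934
```

View pics/o1.png

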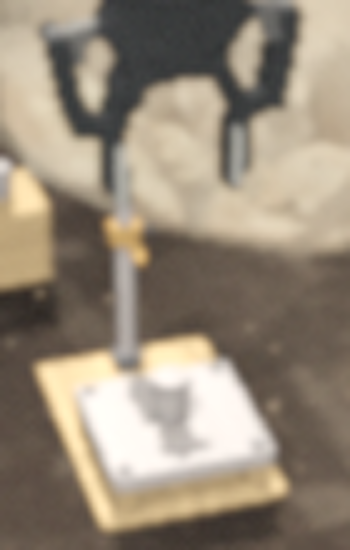

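Request:
servo_tool --increments '[{"dx": -0.9,"dy": -4.1,"dz": 0,"ax": 0,"ay": 0,"az": -0.1,"claw": -0.3},{"dx": -1.8,"dy": -8,"dz": 0,"ax": 0,"ay": 0,"az": -0.172,"claw": -0.5},{"dx": -2.6,"dy": -12,"dz": 0,"ax": 0,"ay": 0,"az": -0.172,"claw": -0.5},{"dx": -3.4,"dy": -16,"dz": 0,"ax": 0,"ay": 0,"az": -0.172,"claw": -0.5},{"dx": -4.3,"dy": -20,"dz": 0,"ax": 0,"ay": 0,"az": -0.172,"claw": -0.5},{"dx": -5.1,"dy": -24,"dz": 0,"ax": 0,"ay": 0,"az": -0.172,"claw": -0.5},{"dx": -5.9,"dy": -28,"dz": 0,"ax": 0,"ay": 0,"az": -0.172,"claw": -0.5},{"dx": -6.6,"dy": -30.9,"dz": 0,"ax": 0,"ay": 0,"az": -0.172,"claw": -0.5}]'

```text
clock: 9.5
eef_pos: [417.1, -287.2, 177.1]
tool_rot: [-1.572, -0.001, -1.875]
force: [1.3, 0.1, 0.4]
width: 63.8
```

Request:
servo_tool --increments '[{"dx": 0,"dy": 0,"dz": -3,"ax": 0,"ay": 0,"az": 0,"claw": -0.5},{"dx": 0,"dy": 0,"dz": -7,"ax": 0,"ay": 0,"az": 0,"claw": -0.5},{"dx": 0,"dy": 0,"dz": -10,"ax": 0,"ay": 0,"az": 0,"claw": -0.5},{"dx": 0,"dy": 0,"dz": -12,"ax": 0,"ay": 0,"az": 0,"claw": -0.5},{"dx": 0,"dy": 0,"dz": -12,"ax": 0,"ay": 0,"az": 0,"claw": -0.5},{"dx": 0,"dy": 0,"dz": -12,"ax": 0,"ay": 0,"az": 0,"claw": -0.5}]'

```text
clock: 10.0
eef_pos: [417.5, -283.2, 56.8]
tool_rot: [-1.575, 0.001, -1.873]
force: [-0.4, -0.4, 0.5]
width: 64.3
```

```bash
python3 - <<'E'
from h import *
snap('scene','s7');snap('top','t7');s=read_state();print(s['eef_pos'],s['tool_rot'],s['force'],s['width'])
im=load('s7');print(proj(im,s['eef_pos']),proj(load('t7'),s['eef_pos']))
crop('s7',210,190,310,330,4,'p1');crop('t7',180,165,260,225,8,'p2')
crop('t7',290,175,390,265,5,'p3')
E
```

```text
[ 419.21715406 -284.32450854   58.85096344] [-1.57013050e+00 -4.07609529e-04 -1.87216320e+00] [-0.05447501 -0.377165    1.03810781] 64.16190920849381
[274.7943975  276.57875026] [350.30553864 224.64492893]
```

View pics/p1.png

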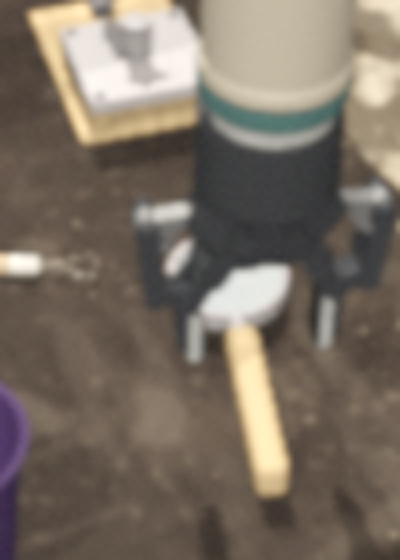

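View pics/p2.png

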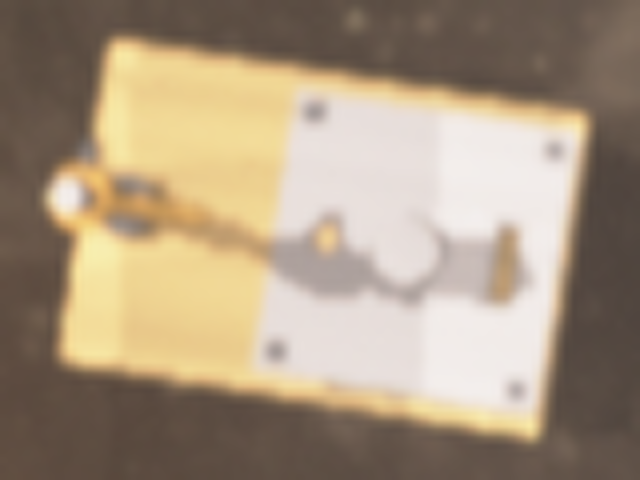

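View pics/p3.png

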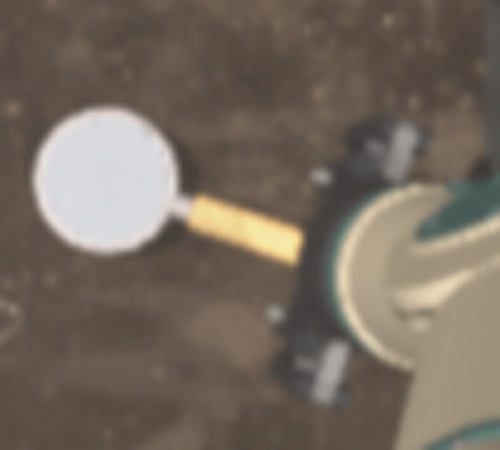

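Request:
servo_tool --increments '[{"dx": 0.1,"dy": 0,"dz": -2.5,"ax": 0,"ay": 0,"az": 0,"claw": -0.5},{"dx": 0.1,"dy": 0,"dz": -4,"ax": 0,"ay": 0,"az": 0,"claw": -0.5},{"dx": 0.1,"dy": 0,"dz": -5,"ax": 0,"ay": 0,"az": 0,"claw": -0.5},{"dx": 0.1,"dy": 0,"dz": -5,"ax": 0,"ay": 0,"az": 0,"claw": -0.5},{"dx": 0.1,"dy": 0,"dz": -5,"ax": 0,"ay": 0,"az": 0,"claw": -0.5},{"dx": 0.1,"dy": 0,"dz": -5,"ax": 0,"ay": 0,"az": 0,"claw": -0.5}]'

```text
clock: 10.6
eef_pos: [420.6, -284.4, 9.4]
tool_rot: [-1.569, -0.001, -1.872]
force: [-0.3, 0.3, 0.1]
width: 64.2
```

Request:
servo_tool --increments '[{"dx": 0,"dy": 0,"dz": -0.25,"ax": 0,"ay": 0,"az": 0,"claw": -0.5},{"dx": 0,"dy": 0,"dz": -0.5,"ax": 0,"ay": 0,"az": 0,"claw": -0.2},{"dx": 0,"dy": 0,"dz": -0.5,"ax": 0,"ay": 0,"az": 0,"claw": 0}]'

```text
clock: 10.85
eef_pos: [420.2, -283.9, 3.4]
tool_rot: [-1.57, -0.0, -1.872]
force: [-0.0, 0.3, 0.7]
width: 43.1
```

```bash
python3 - <<'E'
from h import *
snap('scene','s8');s=read_state();print(s['eef_pos'],s['tool_rot'],s['force'],s['width'])
crop('s8',240,230,310,320,7,'p4')
E
```

```text
[ 420.07846282 -283.85093714    3.42001977] [-1.57067978e+00  5.89714986e-05 -1.87172512e+00] [-0.3402417  -0.0464032   0.38557389] 42.90278843604103
```

View pics/p4.png

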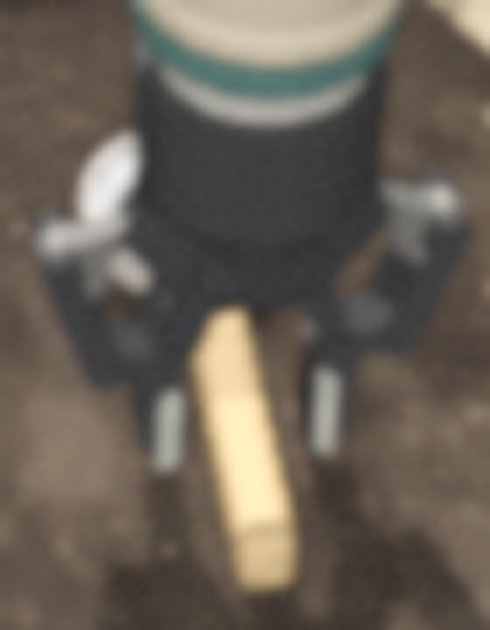

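Request:
servo_tool --increments '[{"dx": 0,"dy": 0,"dz": 0,"ax": 0,"ay": 0,"az": 0,"claw": 0.2},{"dx": 0,"dy": 0,"dz": 0,"ax": 0,"ay": 0,"az": 0,"claw": 0.5},{"dx": 0,"dy": 0,"dz": 0,"ax": 0,"ay": 0,"az": 0,"claw": 1},{"dx": 0,"dy": 0,"dz": 0,"ax": 0,"ay": 0,"az": 0,"claw": 1},{"dx": 0,"dy": 0,"dz": 0,"ax": 0,"ay": 0,"az": 0,"claw": 1},{"dx": 0,"dy": 0,"dz": 0,"ax": 0,"ay": 0,"az": 0,"claw": 1},{"dx": 0,"dy": 0,"dz": 0,"ax": 0,"ay": 0,"az": 0,"claw": 1}]'

```text
clock: 11.48
eef_pos: [420.1, -284.0, 3.6]
tool_rot: [-1.57, -0.0, -1.872]
force: [-0.2, 0.8, 6.5]
width: 16.6
```

Request:
servo_tool --increments '[{"dx": 0,"dy": 0,"dz": 0.7,"ax": 0,"ay": 0,"az": 0,"claw": 1},{"dx": 0,"dy": 0,"dz": 2,"ax": 0,"ay": 0,"az": 0,"claw": 1},{"dx": 0,"dy": 0,"dz": 4,"ax": 0,"ay": 0,"az": 0,"claw": 1},{"dx": 0,"dy": 0,"dz": 6,"ax": 0,"ay": 0,"az": 0,"claw": 1},{"dx": 0,"dy": 0,"dz": 8,"ax": 0,"ay": 0,"az": 0,"claw": 1},{"dx": 0,"dy": 0,"dz": 10,"ax": 0,"ay": 0,"az": 0,"claw": 1},{"dx": 0,"dy": 0,"dz": 10.5,"ax": 0,"ay": 0,"az": 0,"claw": 1},{"dx": 0,"dy": 0,"dz": 10.5,"ax": 0,"ay": 0,"az": 0,"claw": 1}]'

```text
clock: 12.15
eef_pos: [420.9, -284.3, 109.6]
tool_rot: [-1.568, -0.001, -1.871]
force: [0.9, 0.0, -2.5]
width: 16.7
```

```bash
python3 - <<'E'
from h import *
snap('scene','s9');snap('top','t9');s=read_state();print(s['eef_pos'],s['tool_rot'],s['force'],s['torque'],s['width'])
crop('s9',220,170,310,300,4,'q1');crop('t9',280,170,380,250,6,'q2')
E
```

```text
[ 419.82850996 -283.38262185  107.78705184] [-1.57150667e+00  4.37247110e-04 -1.87134245e+00] [ 0.03778982  0.09851086 -2.12383679] [-0.05230362  0.02200177  0.00097668] 16.523397543630058
```

View pics/q1.png

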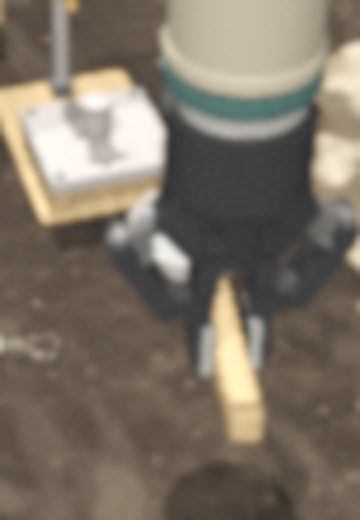

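View pics/q2.png

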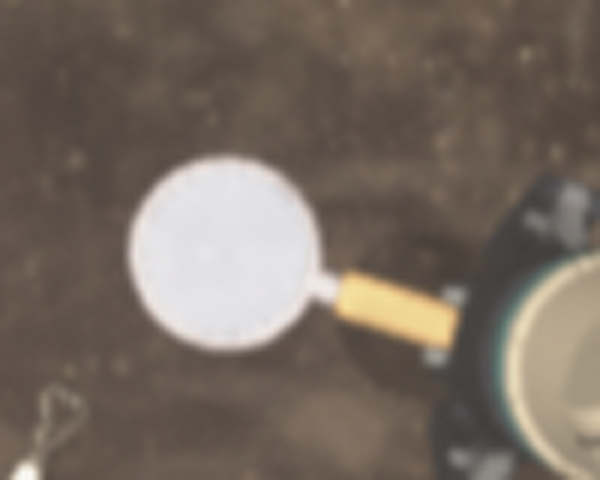

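```bash
python3 - <<'E'
from h import *
T=load('t9')
p=((225+.5)/6-.5+280,(253+.5)/6-.5+170)
for z in(112,116,121):print(onz(T,*p,z))
E
```

```text
[ 451.82530384 -189.40196217  112.        ]
[ 451.91932094 -188.7328218   116.        ]
[ 452.03684233 -187.89639633  121.        ]
```

Request:
servo_tool --increments '[{"dx": 0.5,"dy": 3,"dz": 0,"ax": 0,"ay": 0,"az": 0,"claw": 1},{"dx": 1,"dy": 6,"dz": 0,"ax": 0,"ay": 0,"az": 0,"claw": 1},{"dx": 1.5,"dy": 9,"dz": 0,"ax": 0,"ay": 0,"az": 0,"claw": 1},{"dx": 2,"dy": 12,"dz": 0,"ax": 0,"ay": 0,"az": 0,"claw": 1},{"dx": 2.5,"dy": 15,"dz": 0,"ax": 0,"ay": 0,"az": 0,"claw": 1},{"dx": 3,"dy": 18,"dz": 0,"ax": 0,"ay": 0,"az": 0,"claw": 1},{"dx": 3.3,"dy": 20,"dz": 0,"ax": 0,"ay": 0,"az": 0,"claw": 1},{"dx": 3.5,"dy": 21.1,"dz": 0,"ax": 0,"ay": 0,"az": 0,"claw": 1}]'

```text
clock: 12.92
eef_pos: [454.1, -69.2, 106.8]
tool_rot: [-1.575, 0.001, -1.868]
force: [0.9, 0.1, -0.8]
width: 16.5
```

Request:
servo_tool --increments '[{"dx": 0,"dy": 0,"dz": -0.3,"ax": 0,"ay": 0,"az": 0,"claw": 1},{"dx": 0,"dy": 0,"dz": -0.5,"ax": 0,"ay": 0,"az": 0,"claw": 1},{"dx": 0,"dy": 0,"dz": -0.5,"ax": 0,"ay": 0,"az": 0,"claw": 1},{"dx": 0,"dy": 0,"dz": -0.5,"ax": 0,"ay": 0,"az": 0,"claw": 1},{"dx": 0,"dy": 0,"dz": -0.5,"ax": 0,"ay": 0,"az": 0,"claw": 1}]'

```text
clock: 13.33
eef_pos: [454.7, -74.3, 103.1]
tool_rot: [-1.571, -0.001, -1.874]
force: [-0.0, -0.2, -1.2]
width: 16.5
```

```bash
python3 - <<'E'
from h import *
snap('scene','s10');snap('top','t10');s=read_state();print(s['eef_pos'],s['tool_rot'],s['force'],s['width'])
crop('s10',215,145,275,225,8,'r1');crop('t10',180,160,280,240,8,'r2')
E
```

```text
[454.92030599 -73.85882294 103.32171321] [-1.57063494e+00 -2.38053748e-04 -1.87352167e+00] [-0.4952571   0.89606455 -1.79539901] 16.89609771314525
```

View pics/r1.png

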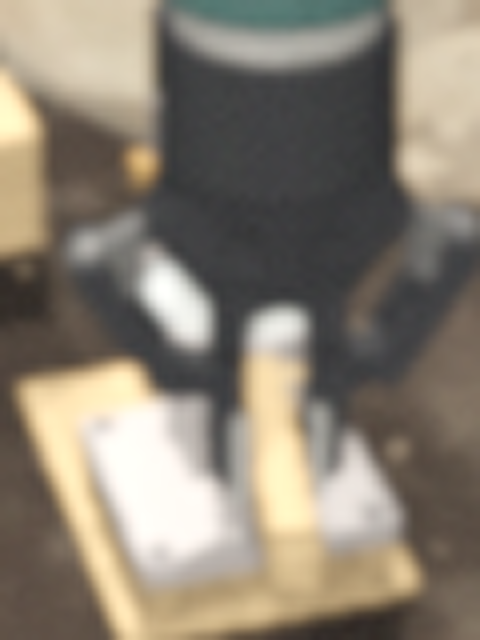

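View pics/r2.png

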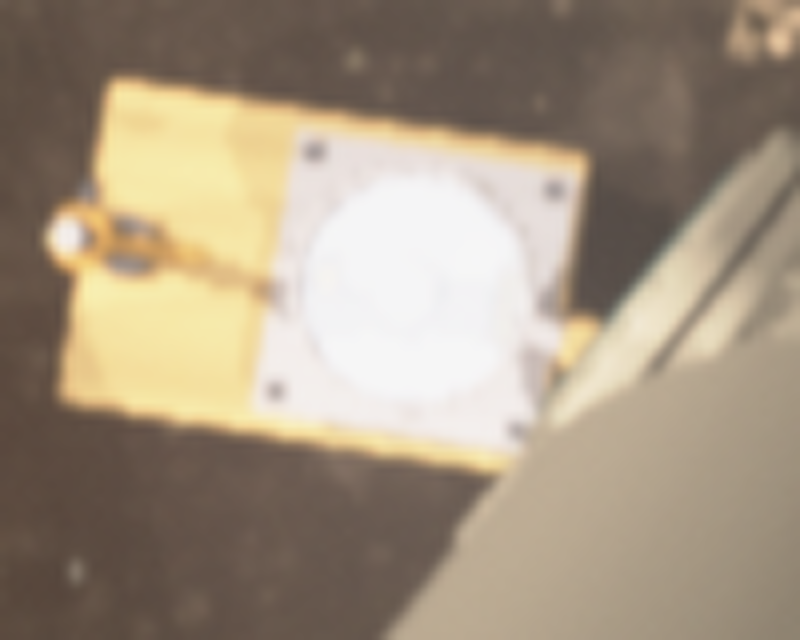

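```bash
python3 - <<'E'
from h import *
T=load('t10')
p=((418+.5)/8-.5+180,(286+.5)/8-.5+160);print(onz(T,*p,110))
# pin head top in t7: crop p2 (8x at 180,165)
T7=load('t7');print(onz(T7,(405+.5)/8-.5+180,(250+.5)/8-.5+165,64))
i=cv2.imread('pics/t10.png')[175:217,208:256];i=cv2.resize(i,None,fx=16,fy=14,interpolation=cv2.INTER_CUBIC);i=cv2.convertScaleAbs(i,alpha=4,beta=-760);cv2.imwrite('pics/r3.png',i)
i=cv2.imread('pics/t7.png')[175:217,208:256];i=cv2.resize(i,None,fx=16,fy=14,interpolation=cv2.INTER_CUBIC);i=cv2.convertScaleAbs(i,alpha=3,beta=-500);cv2.imwrite('pics/r4.png',i)
E
```

```text
[487.63639904  19.65627315 110.        ]
[486.88108936  25.97639198  64.        ]
```

View pics/r3.png

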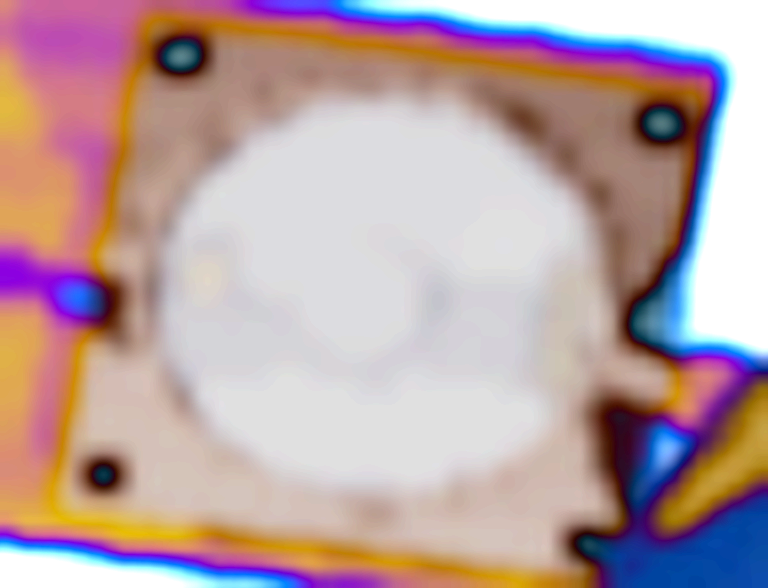

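View pics/r4.png

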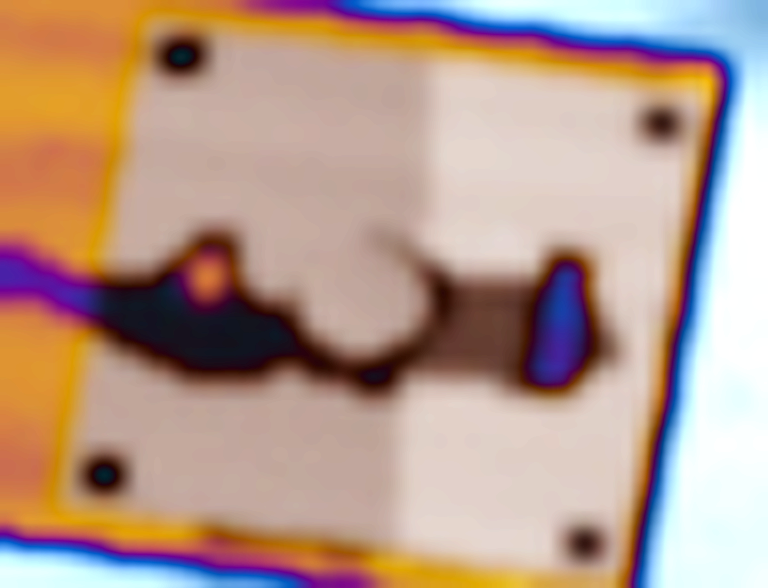

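```bash
python3 - <<'E'
from h import *
T=load('t10')
f=lambda x,y:(208+(x+.5)/16-.5,175+(y+.5)/14-.5)
print('lens',onz(T,*f(385,292),110),'pin',onz(T,*f(366,301),64),'hole',onz(T,*f(0,0),34))
sc=[onz(T,*f(*q),34) for q in((181,54),(660,122),(584,543),(103,474))];print(np.mean(sc,0))
# outline proj for lens radius
S=load('scene0')
print(proj(T,[487,24,110]),proj(T,[487,24,64]))
E
```

```text
lens [487.4287873   20.18663564 110.        ] pin [486.3212161   25.40318279  64.        ] hole [542.17330526  88.63422223  34.        ]
[487.29770644  24.30214752  34.        ]
[230.03078774 195.53574205] [230.96014572 195.78210774]
```

```bash
python3 - <<'E'
from m import *
Cam=-S['R'].T@S['t']
G=S['color'].astype(float).mean(2)
print('lum col234',[ (r,int(G[r,233]),int(G[r,234]),int(G[r,235])) for r in list(range(153,162))+list(range(184,196))])
for h,psi in((np.array([485.,25.4]),-.135),(np.array([485.3,26.1]),-.13)):
    y=np.array([-np.sin(psi),np.cos(psi)]);p=h+100*y;d=(Cam[:2]-p);d/=np.linalg.norm(d)
    print('post',p,'top back',proj(S,[*(p-5*d),135]),'top front',proj(S,[*(p+5*d),135]),'base z6',proj(S,[*(p+5*d),6]))
    for z in(100,104,108):print(z,proj(S,[*(p+10*d),z-6]),proj(S,[*(p+5*d),z+6]),'tip',proj(S,[*(h+60*y),z-3.5]),proj(S,[*(h+60*y),z+3.5]))
    print('hole',proj(S,[*h,34]))
E
```

```text
lum col234 [(153, 204, 203, 201), (154, 205, 204, 201), (155, 205, 205, 204), (156, 209, 215, 213), (157, 209, 222, 220), (158, 193, 206, 203), (159, 175, 183, 180), (160, 169, 177, 174), (161, 165, 175, 172), (184, 136, 163, 169), (185, 134, 164, 168), (186, 135, 162, 169), (187, 134, 162, 169), (188, 137, 164, 169), (189, 151, 168, 172), (190, 162, 168, 167), (191, 162, 155, 148), (192, 158, 134, 125), (193, 168, 138, 129), (194, 199, 183, 174), (195, 231, 224, 214)]
post [498.4590311  124.49013312] top back [234.40432097 156.0225092 ] top front [234.43746015 157.67692193] base z6 [235.14710645 193.10471279]
100 [234.69020669 170.29482982] [234.60503426 166.04275254] tip [238.26120952 174.58082156] [238.2336331 172.5761294]
104 [234.66761209 169.16683582] [234.58221244 164.90341488] tip [238.2454759  173.43705244] [238.21778559 171.42408028]
108 [234.64492623 168.03428605] [234.55929822 163.75946436] tip [238.22967736 172.28856286] [238.20187244 170.26725931]
hole [244.14369008 203.02668778]
post [498.26341426 125.25618937] top back [234.24265617 155.92103524] top front [234.27622522 157.57396286] base z6 [234.9955589  192.99368019]
100 [234.53240622 170.18821797] [234.4460834  165.93771513] tip [238.16160595 174.45959026] [238.13368366 172.45543893]
104 [234.50950341 169.06049223] [234.42295039 164.79865426] tip [238.14567498 173.31612885] [238.11763743 171.3037038 ]
108 [234.48650814 167.92821375] [234.39972375 163.65498364] tip [238.12967831 172.16795056] [238.10152476 170.14720046]
hole [244.13795592 202.87232769]
```

Request:
servo_tool --increments '[{"dx": -0.02,"dy": 0.2,"dz": -0.25,"ax": 0,"ay": 0,"az": 0,"claw": 1},{"dx": -0.02,"dy": 0.42,"dz": -0.5,"ax": 0,"ay": 0,"az": 0,"claw": 1},{"dx": -0.02,"dy": 0.42,"dz": -0.5,"ax": 0,"ay": 0,"az": 0,"claw": 1},{"dx": -0.02,"dy": 0.42,"dz": -0.5,"ax": 0,"ay": 0,"az": 0,"claw": 1},{"dx": -0.02,"dy": 0.42,"dz": -0.5,"ax": 0,"ay": 0,"az": 0,"claw": 1},{"dx": -0.02,"dy": 0.42,"dz": -0.5,"ax": 0,"ay": 0,"az": 0,"claw": 1}]'

```text
clock: 13.93
eef_pos: [454.9, -68.7, 98.4]
tool_rot: [-1.571, 0.0, -1.872]
force: [0.2, -0.6, 0.2]
width: 16.8
```

```bash
python3 - <<'E'
from h import *
snap('scene','s11');snap('top','t11');s=read_state();print(s['eef_pos'],s['tool_rot'],s['force'],s['width'])
T=load('t11')
i=cv2.imread('pics/t11.png')[175:217,208:256];i=cv2.resize(i,None,fx=16,fy=14,interpolation=cv2.INTER_CUBIC);i=cv2.convertScaleAbs(i,alpha=4,beta=-760);cv2.imwrite('pics/u1.png',i)
S=load('s11');e=s['eef_pos'];x0,y0,k=225,150,9
i=cv2.resize(cv2.imread('pics/s11.png')[y0:y0+70,x0:x0+50],None,fx=k,fy=k,interpolation=cv2.INTER_CUBIC)
raw=i.copy()
L=np.array([485,25.3]);z=105.5;a=-1.872;d=-np.array([-np.sin(a+np.pi/2),np.cos(a+np.pi/2)]);
d=np.array([-.297,-.955]);n=np.array([.955,-.297]);c=e[:2]-100*d;print('lens est',c,e[2]+7.4)
def q(X):
    p=proj(S,X);return [int((p[0]-x0+.5)*k-.5),int((p[1]-y0+.5)*k-.5)]
def pl(pts):cv2.polylines(i,[np.array(pts)],True,(0,0,255),1)
zz=e[2]+7.4
for dz in(-6,6):pl([q([c[0]+38*np.cos(t),c[1]+38*np.sin(t),zz+dz]) for t in np.linspace(0,6.28,40)])
pl([q([*(c+158*d+sx*9*n),zz+sz*11]) for sx,sz in((-1,-1),(1,-1),(1,1),(-1,1))])
pl([q([*(c+l*d+sx*9*n),zz+11]) for l,sx in((158,-1),(158,1),(48,1),(48,-1))])
cv2.imwrite('pics/u2.png',np.hstack([raw,i])[:600,:900] if 0 else cv2.resize(np.hstack([raw,i]),None,fx=.85,fy=.85))
E
```

```text
[454.8983517  -68.75891754  98.37649002] [-1.57058153e+00 -3.38724685e-06 -1.87185020e+00] [-0.05685784 -0.1902137  -0.2431691 ] 16.647064785460802
lens est [484.5983517   26.74108246] 105.77649002433617
```

View pics/u1.png

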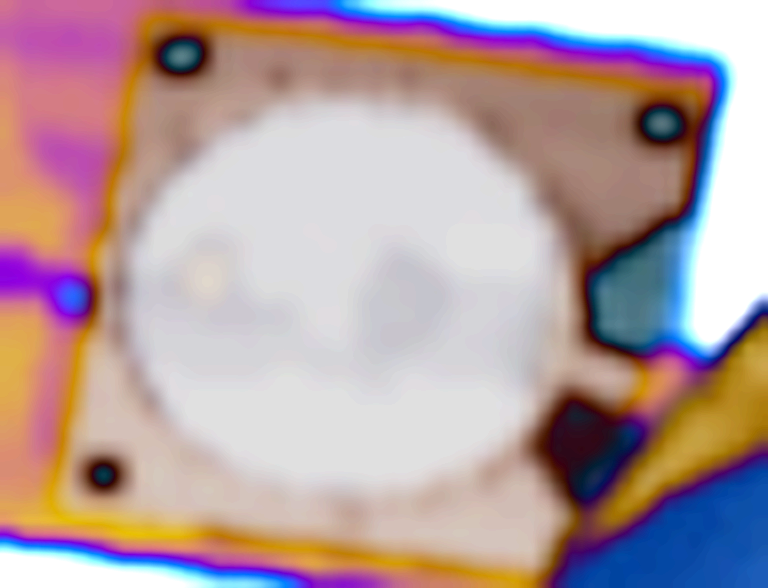

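View pics/u2.png

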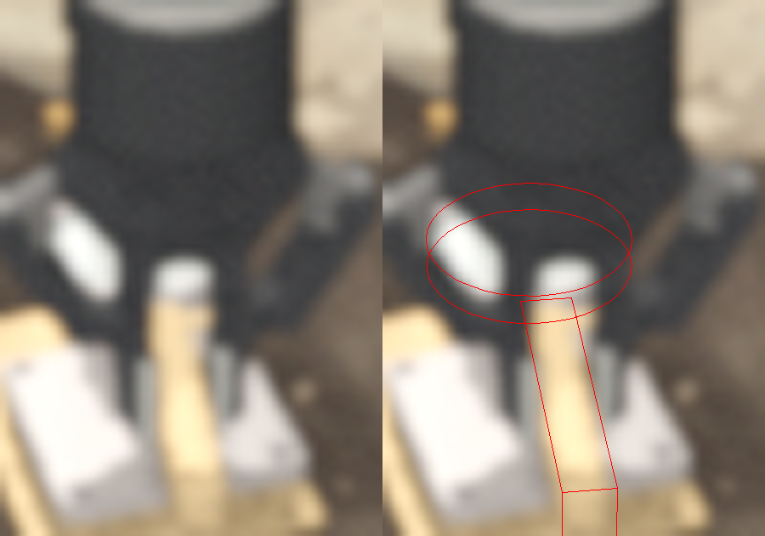

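```bash
python3 - <<'E'
from h import *
s=read_state();e=s['eef_pos'];S=load('s11')
x0,y0,x1,y1,k=234,172,260,226,11
i=cv2.resize(cv2.imread('pics/s11.png')[y0:y1,x0:x1],None,fx=k,fy=k,interpolation=cv2.INTER_CUBIC)
raw=i.copy()
d=np.array([-.297,-.955]);n=np.array([.955,-.297]);c=e[:2]-100*d;zz=e[2]+7.4
def q(X):
    p=proj(S,X);return [int((p[0]-x0+.5)*k-.5),int((p[1]-y0+.5)*k-.5)]
def pl(pts,col=(0,0,255)):cv2.polylines(i,[np.array(pts)],True,col,1)
pl([q([*(c+158*d+sx*9*n),zz+sz*11]) for sx,sz in((-1,-1),(1,-1),(1,1),(-1,1))])
pl([q([*(c+l*d+sx*9*n),zz+11]) for l,sx in((158,-1),(158,1),(48,1),(48,-1))])
pl([q([*(e[:2]+o*d+sx*9*n),e[2]+w]) for o,w in((11,0),(11,22),(-11,22),(-11,0)) for sx in(1,)],(255,0,0))
pl([q([*(e[:2]+o*d+sx*9*n),e[2]+w]) for o,w in((11,0),(11,22),(-11,22),(-11,0)) for sx in(-1,)],(255,0,0))
cv2.imwrite('pics/v1.png',np.hstack([raw,i]))
T=load('t11');f=lambda x,y:(208+(x+.5)/16-.5,175+(y+.5)/14-.5)
print(onz(T,*f(350,292),105.5))
E
```

```text
[487.3759859   25.77625999 105.5       ]
```

View pics/v1.png

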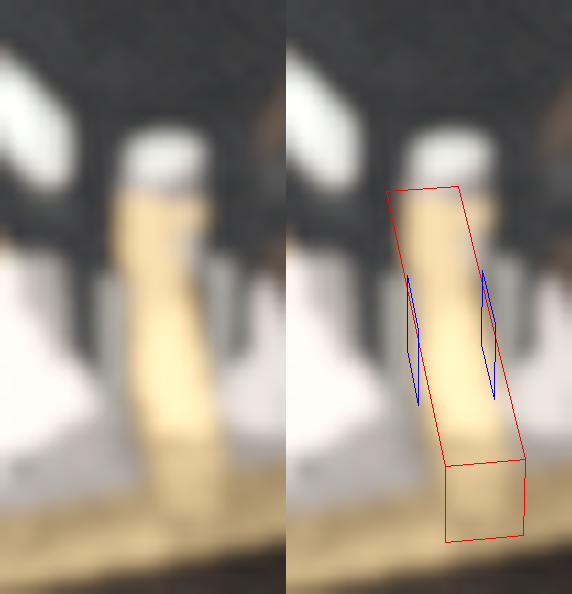

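```bash
cat > hv.py <<'E'
from h import *
def ovh(tag,c,zz,d,x0,y0,x1,y1,k,out,pitch=0):
    S=load(tag);d=np.array(d)/np.linalg.norm(d);n=np.array([-d[1],d[0]])
    i=cv2.resize(cv2.imread(f'pics/{tag}.png')[y0:y1,x0:x1],None,fx=k,fy=k,interpolation=cv2.INTER_CUBIC);raw=i.copy()
    def q(X):
        p=proj(S,X);return [int((p[0]-x0+.5)*k-.5),int((p[1]-y0+.5)*k-.5)]
    def pl(pts,col=(0,0,255)):cv2.polylines(i,[np.array(pts)],True,col,1)
    P=lambda l,w,h:q([*(c+l*d+w*n),zz+h+pitch*(l-100)])
    pl([P(158,sx*9,sz*11) for sx,sz in((-1,-1),(1,-1),(1,1),(-1,1))])
    pl([P(l,sx*9,11) for l,sx in((158,-1),(158,1),(48,1),(48,-1))])
    for h in(-6,6):pl([P(38*np.cos(t),38*np.sin(t),h) for t in np.linspace(0,6.28,40)],(255,0,0))
    o=np.hstack([raw,i]);s=min(1,800/o.shape[1],600/o.shape[0]);cv2.imwrite(f'pics/{out}.png',cv2.resize(o,None,fx=s,fy=s))
E
python3 - <<'E'
from hv import *
ovh('scene0',np.array([450,-187.8]),11,(-.297,-.955),246,240,288,322,7.3,'w1')
ovh('s9',np.array([450,-187.8]),115.4,(-.297,-.955),235,205,295,290,7,'w2')
E
```

```text
(no output)
```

View pics/w1.png

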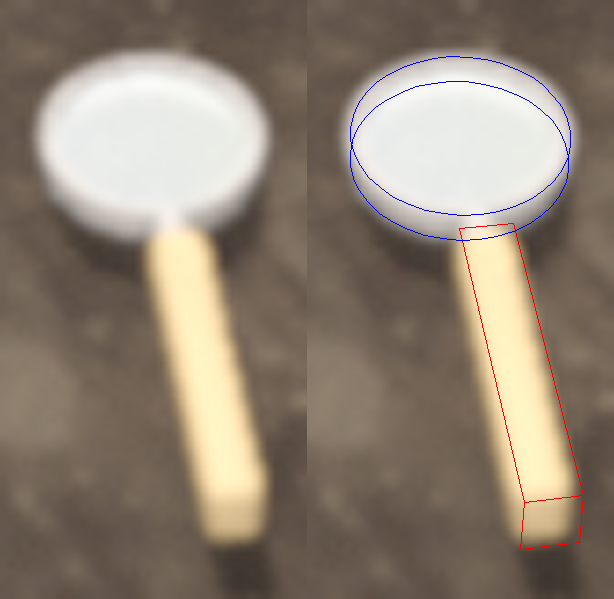

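View pics/w2.png

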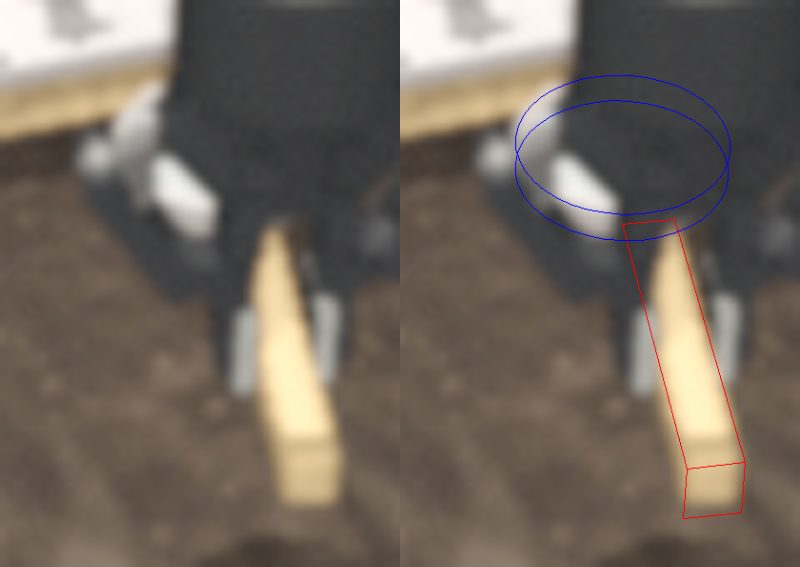

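```bash
python3 - <<'E'
from hv import *
for j,p in enumerate((0,.06)):
    ovh('s11',np.array([485.2,26.8]),105.8,(-.315,-.949),222,150,268,225,8,f'x{j}',p)
a=cv2.imread('pics/x0.png');b=cv2.imread('pics/x1.png');w=a.shape[1]//2
cv2.imwrite('pics/x2.png',cv2.resize(np.hstack([a,b[:,w:]]),None,fx=.72,fy=.72))
cv2.imwrite('pics/x3.png',cv2.resize(a[:400],None,fx=1,fy=1))
E
```

```text
(no output)
```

View pics/x2.png

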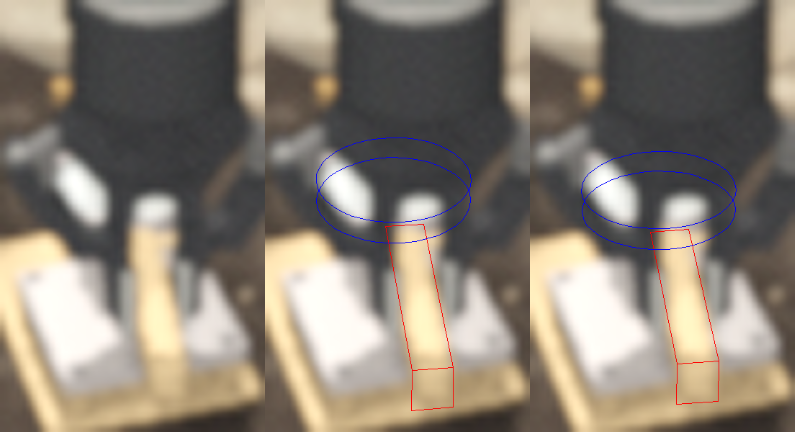

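View pics/x3.png

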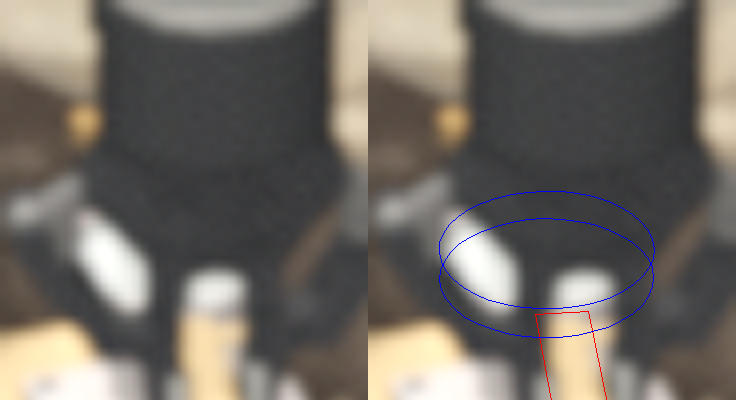

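```bash
python3 - <<'E'
from h import *
A=load('s11');B=load('scene0')
for r in range(180,214):print(r,[tuple(int(v) for v in A['color'][r,k]) for k in(246,248,250)])
print()
for r in range(257,282):print(r,[tuple(int(v) for v in B['color'][r,k]) for k in(268,269,270,272)])
d=np.array([-.315,-.949]);
for im,c,z in((A,np.array([485.2,26.8]),105.8),(B,np.array([450,-187.8]),11)):
    print([ (n,proj(im,[*(c+l*d),z+h]).round(1)) for n,l,h in(('rim front top',38,6),('rim front bot',38,-6),('handle start top',48,11),('end top',158,11),('end bot',158,-11))])
E
```

```text
180 [(60, 59, 61), (60, 61, 62), (59, 60, 62)]
181 [(59, 59, 62), (59, 60, 60), (59, 58, 61)]
182 [(58, 60, 61), (63, 63, 65), (62, 61, 61)]
183 [(79, 79, 78), (106, 106, 104), (99, 99, 97)]
184 [(137, 137, 134), (177, 178, 172), (169, 170, 164)]
185 [(188, 189, 183), (224, 225, 219), (216, 216, 210)]
186 [(208, 207, 202), (238, 238, 231), (225, 224, 218)]
187 [(209, 206, 201), (233, 230, 225), (209, 205, 199)]
188 [(204, 197, 188), (213, 207, 200), (183, 176, 171)]
189 [(218, 200, 178), (210, 196, 180), (180, 169, 159)]
190 [(235, 212, 173), (230, 208, 174), (212, 192, 165)]
191 [(242, 217, 170), (244, 218, 174), (234, 210, 172)]
192 [(243, 216, 169), (247, 221, 174), (229, 206, 169)]
193 [(243, 216, 169), (246, 220, 174), (219, 200, 174)]
194 [(243, 217, 170), (247, 221, 175), (217, 199, 175)]
195 [(241, 214, 167), (248, 223, 176), (219, 199, 172)]
196 [(233, 208, 163), (249, 223, 176), (217, 195, 162)]
197 [(227, 203, 159), (249, 223, 174), (216, 192, 152)]
198 [(227, 203, 161), (250, 223, 176), (221, 195, 150)]
199 [(228, 203, 161), (254, 227, 179), (233, 207, 160)]
200 [(228, 20
[... 2300 characters left out ...]
92)]
278 [(243, 216, 169), (255, 235, 186), (255, 240, 192), (255, 238, 190)]
279 [(237, 211, 164), (255, 233, 184), (255, 240, 191), (255, 239, 191)]
280 [(231, 204, 157), (255, 230, 182), (255, 239, 191), (255, 240, 192)]
281 [(224, 197, 150), (253, 226, 178), (255, 239, 191), (255, 241, 193)]
[('rim front top', array([245.4, 188.1])), ('rim front bot', array([245.4, 191.7])), ('handle start top', array([245.8, 188.7])), ('end top', array([250.7, 213.6])), ('end bot', array([250.6, 220.6]))]
[('rim front top', array([269.1, 268.9])), ('rim front bot', array([268.9, 272.4])), ('handle start top', array([269.8, 270.5])), ('end top', array([278. , 308.1])), ('end bot', array([277.5, 314.5]))]
```

```bash
python3 - <<'E'
from h import *
A=load('s11');B=load('scene0');C=load('s9')
def col(im,rows,ks):
    for r in rows:print(r,[tuple(int(v) for v in im['color'][r,k]) for k in ks])
print('held');col(A,range(207,226),(249,250,251,252))
print('bench');col(B,range(302,320),(275,276,277,278))
print('s9');col(C,range(262,282),(278,279,280,281))
d=np.array([-.315,-.949])
print([ (n,proj(C,[*(np.array([450,-187.8])+l*d),115.4+h]).round(1)) for n,l,h in(('end top',158,11),('end bot',158,-11))])
E
```

```text
held
207 [(255, 247, 198), (255, 246, 197), (255, 239, 191), (250, 225, 183)]
208 [(255, 247, 198), (255, 247, 198), (255, 243, 194), (255, 232, 188)]
209 [(255, 245, 197), (255, 246, 197), (255, 243, 194), (255, 233, 188)]
210 [(255, 237, 188), (255, 239, 191), (255, 238, 189), (255, 229, 182)]
211 [(242, 214, 166), (246, 219, 171), (249, 222, 174), (243, 217, 170)]
212 [(222, 196, 150), (227, 201, 155), (231, 205, 158), (228, 201, 155)]
213 [(223, 197, 151), (226, 200, 153), (227, 201, 154), (225, 199, 152)]
214 [(222, 196, 150), (226, 201, 155), (226, 200, 154), (223, 197, 151)]
215 [(218, 193, 147), (222, 196, 150), (221, 195, 150), (215, 190, 145)]
216 [(213, 187, 142), (218, 192, 146), (216, 191, 146), (212, 186, 142)]
217 [(209, 183, 139), (214, 188, 143), (214, 188, 143), (211, 186, 141)]
218 [(200, 175, 131), (204, 178, 135), (205, 179, 136), (204, 178, 134)]
219 [(193, 167, 126), (191, 165, 123), (193, 167, 126), (194, 169, 127)]
220 [(197, 172, 129), (189, 164, 122), (190, 165, 124), (191, 166, 125)]
221 [(198, 172, 130), (185, 160, 120), (180, 156, 115), (176, 152, 113)]

[... 2340 characters left out ...]
1, 195, 149), (224, 198, 152), (224, 198, 152)]
274 [(214, 188, 143), (224, 197, 151), (227, 201, 155), (225, 199, 153)]
275 [(208, 183, 139), (220, 194, 149), (222, 197, 151), (221, 195, 150)]
276 [(205, 179, 136), (215, 190, 145), (218, 193, 147), (216, 191, 146)]
277 [(201, 175, 131), (213, 187, 142), (215, 190, 144), (214, 189, 143)]
278 [(197, 171, 129), (208, 182, 138), (211, 185, 141), (211, 186, 141)]
279 [(183, 159, 120), (192, 168, 126), (196, 170, 128), (198, 173, 131)]
280 [(156, 133, 103), (162, 140, 107), (164, 142, 108), (165, 142, 108)]
281 [(130, 113, 93), (133, 114, 94), (131, 113, 91), (130, 111, 89)]
[('end top', array([280.6, 274.6])), ('end bot', array([280. , 282.1]))]
```

Request:
servo_tool --increments '[{"dx": -0.03,"dy": -0.07,"dz": 0,"ax": 0,"ay": 0,"az": 0,"claw": 1},{"dx": -0.03,"dy": -0.07,"dz": 0,"ax": 0,"ay": 0,"az": 0,"claw": 1},{"dx": -0.03,"dy": -0.07,"dz": 0,"ax": 0,"ay": 0,"az": 0,"claw": 1},{"dx": -0.03,"dy": -0.07,"dz": 0,"ax": 0,"ay": 0,"az": 0,"claw": 1},{"dx": -0.03,"dy": -0.07,"dz": 0,"ax": 0,"ay": 0,"az": 0,"claw": 1},{"dx": -0.03,"dy": -0.07,"dz": 0,"ax": 0,"ay": 0,"az": 0,"claw": 1}]'

```text
clock: 14.53
eef_pos: [454.5, -69.4, 98.3]
tool_rot: [-1.571, 0.0, -1.872]
force: [-0.2, -1.2, -0.8]
width: 16.6
```

```bash
python3 - <<'E'
from h import *
snap('top','t12');snap('scene','s12');s=read_state();print(s['clock'],s['eef_pos'],s['tool_rot'],s['force'],s['width'],abs(s['qd']).max())
i=cv2.imread('pics/t12.png')[165:217,185:256];i=cv2.resize(i,None,fx=10,fy=10,interpolation=cv2.INTER_CUBIC);i=cv2.convertScaleAbs(i,alpha=3,beta=-500);cv2.imwrite('pics/y1.png',i)
E
```

```text
14.6333 [454.53731857 -69.40132013  98.30677415] [-1.57079175e+00  4.23898900e-05 -1.87182386e+00] [-0.27396621  0.10465598 -1.7344709 ] 16.437828768288156 0.001402473110041449
```

View pics/y1.png

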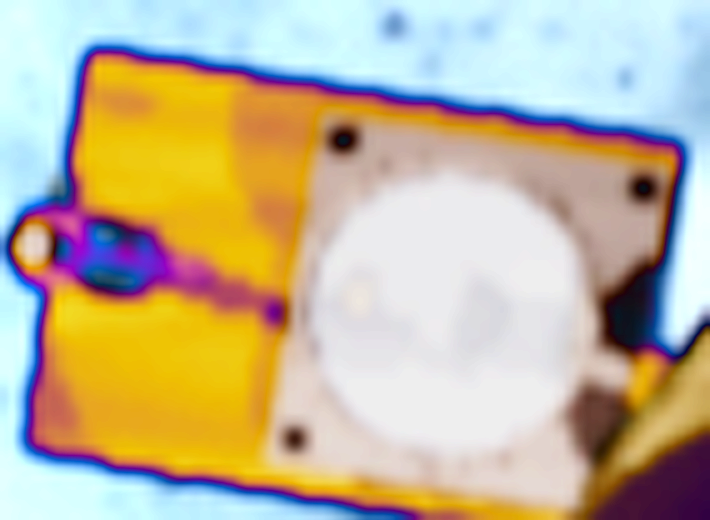

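View pics/s12.png

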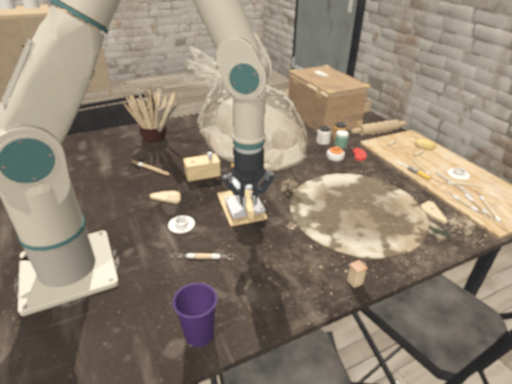

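```bash
python3 -c "
from cell import finish_job;print(finish_job())"
```

```text
the job is handed in; nothing more can be done
None
```

I seated the thicker pin fully in the die's large hole and let go of it. I then gripped the lens by its handle and handed the job in at about 14.6 s, still holding the lens over the pin.

**Pin:** It met the plate at 6.8 N, with the tool at the height expected for a seated shoulder. After release, the top picture shows it standing upright in the middle hole.

**Lens position:** In the top picture the lens is centred on the pin to about 1–2 mm. Its centre is at about 105.7 mm. I measured the pointer at about 105.5 ± 1.5 mm, from the scene camera only, because the top view cannot show height.

**Contact and bystanders:** The arm was still at the end, with no contact force beyond the lens's weight. In the last pictures the thinner pin and the other things on the bench look undisturbed. The pointer looked unmoved in the top view, but its height could not be checked again there because the gripper hid it in the scene view.

**Checks that disagreed:**
- **Lens tilt:** the tool reads level, but the far end of the handle looked 1–2 pixels higher in the scene view than my model. That could be a tilt of up to about 2°, or just the gripper's shadow. The lens ring matched the model, so I left it.
- **Camera agreement:** the two cameras placed the hole about 2–3 mm apart. I used the pin's actual inserted position as the reference for centring the lens.

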